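# Ready two gear pumps for the run-in stand

### The job

Get the two pumps ready for their run-in: lift off every transit cap you find on them (yellow shaft caps, blue port caps) and put the caps in the green tray, then fit one coupling hub on each pump's shaft, turning it until its keyway drops over the key and it sits fully home. Last of all, turn the drive selector so that its white pointer is on the green mark, and then pull the knob straight up to lock it there; leave the other things on the bench alone.

Things in the scene. Friction and masses are not known exactly. Their poses are not given: they have to be found in the camera images.
- pump_a: Black gear pump standing shaft-up on a red foot plate (100 x 170 x 8 mm), fixed; casting 84 x 150 mm, top face 60 mm above the bench. Origin: centre of its underside. The shaft stands at 40 mm along its own -y, the port stub at 40 mm along its own +y.
- pump_b: Black gear pump standing shaft-up on a red foot plate (100 x 170 x 8 mm), fixed; casting 84 x 150 mm, top face 60 mm above the bench. Origin: centre of its underside. The shaft stands at 40 mm along its own -y, the port stub at 40 mm along its own +y.
- seat_a (a point): Centre of a hub fully home on pump a's keyed shaft: 17 mm above the shoulder (itself 68 mm above the bench). z up, x points to the brass key. Shaft 23 mm thick, nose (last 7 mm tapered) ends 42 mm above the shoulder. Key 8 mm wide, reaches 16.5 mm from the axis, runs to 22 mm above the shoulder: a hub off the key stops 22 mm too high. The shaft is stiff (1.5 N m) and does not turn in ordinary handling.
- seat_b (a point): Centre of a hub fully home on pump b's keyed shaft: 17 mm above the shoulder (itself 68 mm above the bench). z up, x points to the brass key. Shaft 23 mm thick, nose (last 7 mm tapered) ends 42 mm above the shoulder. Key 8 mm wide, reaches 16.5 mm from the axis, runs to 22 mm above the shoulder: a hub off the key stops 22 mm too high. The shaft is stiff (1.5 N m) and does not turn in ordinary handling.
- hub_a_mid (a point): Steel coupling hub a: eight flats outside, 45 mm across flats, 34 mm high, 0.28 kg, flat on the bench, bore upright. This point: its centre, half-way up; z up, x points to the keyway (red mark on the rim); flats face every 45 degrees from x. Bore 26 mm across flats, keyway 11 mm wide, 19.5 mm deep from the axis, right through. The two hubs are alike; either fits either shaft.
- hub_b_mid (a point): Steel coupling hub b: eight flats outside, 45 mm across flats, 34 mm high, 0.28 kg, flat on the bench, bore upright. This point: its centre, half-way up; z up, x points to the keyway (red mark on the rim); flats face every 45 degrees from x. Bore 26 mm across flats, keyway 11 mm wide, 19.5 mm deep from the axis, right through. The two hubs are alike; either fits either shaft.
- shaftcap_a_mid (a point): Yellow shaft cap, a tube closed at the top, 46 mm across, 56 mm high, wall 3 mm, 30 g; may be absent. This point: its centre, half-way up. It starts loosely over the shaft of pump a, standing on the pump's top face (60 mm above the bench); lift it straight up more than 55 mm to clear the shaft.
- shaftcap_b_mid (a point): Yellow shaft cap, a tube closed at the top, 46 mm across, 56 mm high, wall 3 mm, 30 g; may be absent. This point: its centre, half-way up. It starts loosely over the shaft of pump b, standing on the pump's top face (60 mm above the bench); lift it straight up more than 55 mm to clear the shaft.
- portcap_a_mid (a point): Blue port cap, a tube closed at the top, 32 mm across, 32 mm high, wall 3 mm, 15 g; may be absent. This point: its centre, half-way up. It starts loosely over the port stub of pump a (21 mm across, 16 mm high), standing on the pump's top face (60 mm above the bench), 80 mm from the shaft axis.
- portcap_b_mid (a point): Blue port cap, a tube closed at the top, 32 mm across, 32 mm high, wall 3 mm, 15 g; may be absent. This point: its centre, half-way up. It starts loosely over the port stub of pump b (21 mm across, 16 mm high), standing on the pump's top face (60 mm above the bench), 80 mm from the shaft axis.
- tray: Green open parts tray, fixed, outside 210 mm (x) by 170 mm (y), 22 mm high, walls and floor 4 mm. Origin: centre of its underside. It may stand left or right of the pumps.
- selector: Grey drive selector box, fixed, 130 x 130 x 50 mm, with a round white dial on top and a green mark on its own -x side of the knob. Origin: centre of its underside. It may stand left or right of the pumps.
- knob_grip (a point): Black bar knob on the selector: bar 52 mm long (x), 14 mm wide (y), 34 mm high, over a round collar 44 mm across whose top is 12 mm above the box. This point: on the upright turning axis, 12 mm below the bar's top and 84 mm above the bench when pushed in; its -x points along the bar to the white pointer end.
- selector_turn (a joint): Turn of the knob, rad: 0 with the pointer on the green mark, growing anticlockwise from above; it starts between 0.6 and 1.4 and stays where it is left (friction 0.05 N m); stops at -0.4 and 1.9.
- selector_pull (a joint): How far the knob is pulled up, m: 0 in, 0.012 fully out (locked); friction about 4 N, it stays where it is left.
- screwdriver: Bystander: screwdriver with a green handle, lying beyond the pumps. Leave it where it is.
- socket: Bystander: steel socket, 26 mm across, 36 mm high, standing beyond the pumps. Leave it where it is.
- grease: Bystander: yellow grease can, 60 mm across, 90 mm high. Leave it where it is.
Mind the look-alikes: they are no part of the job. Leave any brown look-alike of the part that bears portcap_b_mid alone.

How it is judged:
On the way, in this order (a step that is already met when the one before it is completed fails the run):
1. every cap is in the tray and a hub is fully home on each shaft (x of shaftcap_a_mid in the frame of tray between -0.1 and 0.1 m and y of shaftcap_a_mid in the frame of tray between -0.08 and 0.08 m and z of each of shaftcap_a_mid, shaftcap_b_mid, portcap_a_mid, portcap_b_mid in the frame of tray below 0.1 m and x of shaftcap_b_mid in the frame of tray between -0.1 and 0.1 m and y of shaftcap_b_mid in the frame of tray between -0.08 and 0.08 m and x of portcap_a_mid in the frame of tray between -0.1 and 0.1 m and y of portcap_a_mid in the frame of tray between -0.08 and 0.08 m and x of portcap_b_mid in the frame of tray between -0.1 and 0.1 m and y of portcap_b_mid in the frame of tray between -0.08 and 0.08 m and ((distance between hub_a_mid and seat_a below 0.004 m and distance between hub_b_mid and seat_b below 0.004 m) or (distance between hub_a_mid and seat_b below 0.004 m and distance between hub_b_mid and seat_a below 0.004 m))), for 0.2 s.
2. the selector's pointer is on the green mark with the knob still in (value of joint selector_turn between -0.12 and 0.12 rad and value of joint selector_pull below 0.004 m), for 0.2 s.
3. the knob is pulled out on the mark (value of joint selector_turn between -0.12 and 0.12 rad and value of joint selector_pull above 0.009 m), for 0.2 s.
At the end, for the whole second after the job is handed in: Every cap present lies in the tray (its centre within the tray's walls); each shaft carries one hub, its centre within 4 mm of the seat; the selector is within 0.12 rad of the green mark and pulled out more than 9 mm (all of step 1 and all of step 3); the robot touches nothing.
It fails at once if a bystander is moved more than 3 cm (distance of any of screwdriver, socket, grease from where it was at the start of the episode above 0.03 m).
Of shaftcap_a, shaftcap_b, portcap_a, portcap_b only 2 to 4 are there at a start; the rules pass over those that are not, and their reading is None.
At some moment in a run one of hub_a, hub_b may be knocked a few centimetres aside while the robot is not near it.
It also fails if it takes over 210 s, if anything falls off the work surface, if the arm or the gripper's body presses on something with over 40 N, if the wrist force passes 120 N, or if a joint passes its speed limit or range.

### The arm

A 6-joint arm with a two-finger parallel gripper is mounted at the origin on the work surface. World frame = base frame: x ahead of the robot, y to its left, z up, the work surface at z = 0. Lengths are in m, angles in rad, forces in N, time in s.
With the tool pointing down it reaches from about 0.225 to 0.875 m from the base axis. Payload 3.4 kg.
Tool frame: the origin (TCP) lies at the very end of the fingers, on their centre line; the grasp point (between the pads) lies 19 mm behind it (r.grasp_offset is the distance from the TCP to the grasp point, in m); y points along the fingers, x is the direction in which the jaws open and shut, and the axes are right-handed (so a half turn about y gives the same grasp; the last joint's range is limited). The gripper opens to 85 mm and grips with 20 to 120 N. Pads are 22 mm wide; open, the fingers measure 114 mm over their backs; the gripper's body (76 mm by 85 mm) begins 54 mm behind the grasp point. The pads swing forward as they close: fully open they stand 13 mm farther back than shut.
Start: joints at [-1.387, 0.276, 1.505, -0, 1.361, -0.121], TCP at [0.173, -0.549, 0.231] pointing down, gripper open.
Joint ranges: [-2.89, 2.89], [-0.75, 2.08], [0.22, 2.7], [-1.18, 4.32], [0.11, 2.71], [-2.7, 2.7]. Speed limits (rad/s): [2.57, 2.57, 3.14, 3.14, 3.14, 3.14].

### API

Orientations are given as [roll, pitch, yaw] about the fixed x, y, z axes, in that order (R = Rz(yaw) Ry(pitch) Rx(roll)).
In Python, from plant import r gives the robot as it stands.
- The arm moves only by the shell command python3 -m jog 'ROWS' [FORCE]. ROWS is JSON, a list of rows, each an object with "dp": the shift along the tool's x, y, z in m, a list of three; "twist": the turn about the tool's y in degrees; "hand": the opening, from -1 (shut) to 1 (fully open), so that 0 is half open. In form: [{"dp": [x, y, z], "twist": twist, "hand": hand}, ...]. A call has 1 to 12 rows; each row is the pose to reach, as a shift and turn from the pose commanded when the call began, along the tool's axes at that moment; what a row does not reach only later rows make up. A row lasts 1/8 s, in which the tool goes at most 62.5 mm and 10.7 degrees, less where a joint would pass 70% of its speed; a pose out of reach is approached as far as the arm can. A call with a gripper value outside its range is refused whole. The fingers move at their own pace and stop on an object; FORCE is the grip in N (left out, the last holds). Time passes only in rows, so rows that repeat a pose let the fingers close. It gives the time, the measured TCP pose, the force and the opening at its end, in the units of the state.
- r.state(): the state, without advancing time (a new reading comes with each control period).
- r.snapshot(name): name is "scene" or "side" or "wrist"; returns the picture (420x560x3 uint8, red, green, blue); there is no depth.
- r.get_calibration(name): a dict with "fx", "fy", "cx", "cy" (pixels), "k1" (the pictures are not rectified: a ray, as slopes to the right and down, at radius r is drawn at 1 + k1 r^2 times it, then the intrinsics apply), "R" (3x3) and "t" (3): a world point X has camera coordinates R X + t; the wrist camera has in their place "tool_from_camera" (4x4, takes a point from camera to tool coordinates, whose origin is the TCP and whose axes are the tool frame's). Camera axes: x right, y down, z forward; pixel columns grow to the right and rows downward; lengths in m; the calibration is good to about 2 mm. A picture is of the moment at which its call begins: read the wrist's pose just before it. get_calibration takes no time and is no camera call.
- r.sign_off(): hands the job in, once; it reports no verdict.
The state is a dict: "time": time; "joint_pos": joint angles; "joint_vel": joint speeds; "joint_efforts": joint torques, N m; "position": TCP position; "tool_rot": TCP orientation; "contact_force": force on the tool from outside, world axes, zero at the start; "torque": the same for the moment, N m; "gripper_width": opening from 0.0 (shut) to 1.0 (fully open).
Only numpy, scipy, OpenCV 4.12 (cv2) and the standard library are available. Lean on these libraries where they do the work, as an engineer would, in place of code of your own. Each camera call takes 0.05 s, during which the arm holds its last target. There are 200 camera calls.

## Working session

There is one attempt and no reset: what is moved stays moved. The work goes in short steps, Python scripts to look and compute and a shell command to move; the robot and the scene stay as the last step left them, time stands still between calls to the robot, and variables do not carry over. Pictures are saved under pics/ and viewed, about 12 in all and at most 16, crops included, and the job is handed in when it is done.

```bash
ls; mkdir -p pics; python3 - <<'E'
from plant import r
import cv2
print(r.state())
for n in ("scene","side"):
    im=r.snapshot(n); cv2.imwrite(f"pics/{n}0.png",im[:,:,::-1])
for n in ("scene","side","wrist"): print(n,r.get_calibration(n))
E
```

```text
pics
{'time': 0.0, 'joint_pos': array([-1.38699494e+00,  2.76555181e-01,  1.50615702e+00,  3.77198712e-06,
        1.36071387e+00, -1.21013058e-01]), 'joint_vel': array([-3.56016193e-05, -3.44823798e-04,  1.43490387e-03, -1.05304460e-03,
        1.94997358e-03,  7.21963655e-05]), 'joint_efforts': array([-1.14263676e-03, -4.16783059e+01, -2.45804644e+01, -3.75878262e-04,
        1.10203150e-02,  5.67238523e-07]), 'position': array([ 0.17245464, -0.54795335,  0.23045291]), 'tool_rot': array([-1.57057134,  0.00181957, -1.26598246]), 'contact_force': array([-0.42526791,  0.13340616,  0.2222705 ]), 'torque': array([-0.06166718,  0.05073105,  0.02084637]), 'gripper_width': 1.0031484991790933}
scene {'fx': 517.5572196110286, 'fy': 517.5572196110286, 'cx': 280.38343863658395, 'cy': 213.32800215487782, 'k1': -0.04851387297479104, 'R': array([[ 0.35850288,  0.93343324,  0.01334433],
       [ 0.64148078, -0.23593753, -0.72995609],
       [-0.67821685,  0.2702515 , -0.68336377]]), 't': array([-0.2073136 , -0.34175091,  1.62478003])}
side {'fx': 491.7716076532679, 'fy': 491.7716076532679, 'cx': 284.02891871304035, 'cy': 210.7609315459445, 'k1': -0.14968209257830897, 'R': array([[-0.94864776, -0.31629243, -0.00515067],
       [-0.21680237,  0.66193432, -0.7175233 ],
       [ 0.23035659, -0.6795602 , -0.69651545]]), 't': array([0.5654344 , 0.19460847, 0.96619461])}
wrist {'fx': 313.033743535158, 'fy': 313.033743535158, 'cx': 282.15409236695086, 'cy': 211.59265906138322, 'k1': -0.07348877929335786, 'tool_from_camera': array([[ 9.99999301e-01,  4.57432185e-04,  1.09043969e-03,
         1.54497575e-04],
       [-8.93760526e-04, -3.11421005e-01,  9.50271624e-01,
        -1.42210538e-01],
       [ 7.74270648e-04, -9.50271934e-01, -3.11420378e-01,
         8.05438505e-02],
       [ 0.00000000e+00,  0.00000000e+00,  0.00000000e+00,
         1.00000000e+00]])}
```

View pics/scene0.png

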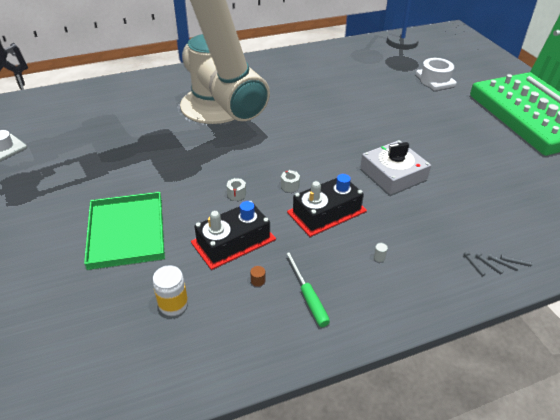

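View pics/side0.png

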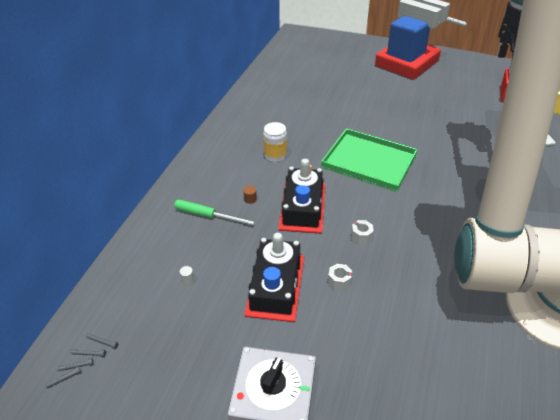

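I see two pumps with bare shafts, shown grey at scene (215,222) and (316,190), and blue port caps at (248,210) and (343,183). The hubs are at (236,188) and (290,180), the tray at (125,228) and the knob at (398,150).

Things that could be confused:
- **Caps:** the blue caps against the brown look-alike at (258,276).
- **Yellow:** the grease can at (170,290), and brass-coloured spots by the shafts.
- **Hubs:** the socket at (381,252).
- **Marks:** the green selector mark at about (385,147) against the red one at (418,165).

I'll take the blue caps, measure everything, and check one close crop.

```bash
cat > h.py <<'E'
import numpy as np, cv2
from plant import r
from scipy.spatial.transform import Rotation as Ro
def pose():
    s=r.state(); return np.array(s["position"]),Ro.from_euler("xyz",s["tool_rot"]).as_matrix()
def cam(n,p=None):
    c=r.get_calibration(n); 
    if n!="wrist": R=np.array(c["R"]); return c,R.T,-R.T@np.array(c["t"])
    p=p or pose(); T=np.array(c["tool_from_camera"])
    return c,p[1]@T[:3,:3],p[1]@T[:3,3]+p[0]
def rays(n,uv,p=None):
    c,R,o=cam(n,p); q=(np.atleast_2d(uv).astype(float)-[c["cx"],c["cy"]])/[c["fx"],c["fy"]]
    s=q.copy()
    for _ in range(20): s=q/(1+c["k1"]*(s**2).sum(1,keepdims=True))
    return o,np.c_[s,np.ones(len(s))]@R.T
def plane(n,uv,z,p=None):
    o,d=rays(n,uv,p); return o+d*((z-o[2])/d[:,2])[:,None]
def tri(n1,u1,n2,u2,p1=None,p2=None):
    o1,d1=rays(n1,u1,p1);o2,d2=rays(n2,u2,p2);d1=d1[0];d2=d2[0]
    a=np.linalg.lstsq(np.c_[d1,-d2],o2-o1,rcond=None)[0]
    A=o1+a[0]*d1;B=o2+a[1]*d2; return (A+B)/2,np.linalg.norm(A-B)
def proj(n,X,p=None):
    c,R,o=cam(n,p); q=(np.atleast_2d(X)-o)@R; s=q[:,:2]/q[:,2:]
    return s*(1+c["k1"]*(s**2).sum(1,keepdims=True))*[c["fx"],c["fy"]]+[c["cx"],c["cy"]]
HSV=dict(blue=((105,130,60),(128,255,255)),red=((0,130,80),(8,255,255)),green=((50,120,60),(75,255,255)),
 brass=((17,110,80),(34,255,255)),brown=((5,120,40),(14,255,200)))
def blobs(im,col,mn=15,roi=None):
    m=cv2.inRange(cv2.cvtColor(im,cv2.COLOR_RGB2HSV),*HSV[col])
    if col=="red": m|=cv2.inRange(cv2.cvtColor(im,cv2.COLOR_RGB2HSV),(172,130,80),(180,255,255))
    if roi: k=np.zeros_like(m); k[roi[1]:roi[3],roi[0]:roi[2]]=1; m=m*k
    n,l,st,c=cv2.connectedComponentsWithStats(m)
    return [(c[i].round(1),st[i].tolist(),l==i) for i in range(1,n) if st[i,4]>=mn]
def grab(n,name):
    p=pose(); im=r.snapshot(n); cv2.imwrite(f"pics/{name}.png",im[:,:,::-1]); return im,p
E
python3 - <<'E'
from h import *
S=cv2.imread("pics/scene0.png")[:,:,::-1].copy(); D=cv2.imread("pics/side0.png")[:,:,::-1].copy()
for n,im in(("scene",S),("side",D)):
    for c,mn in(("blue",25),("red",4),("green",6),("brass",3),("brown",20)):
        for b in blobs(im,c,mn):
            print(n,c,b[0],b[1],"z0",plane(n,b[0],0)[0].round(3)[:2],"z.06",plane(n,b[0],.076)[0].round(3)[:2])
a=cv2.resize(S[120:320,140:440],None,fx=2.6,fy=2.6,interpolation=cv2.INTER_CUBIC)
cv2.imwrite("pics/c1.png",a[:,:,::-1])
E
```

```text
scene blue [181.   24.7] [174, 0, 15, 62, 490] z0 [-0.638  0.038] z.06 [-0.459  0.006]
scene blue [452.9  17.9] [346, 0, 191, 58, 5407] z0 [-0.338  1.134] z.06 [-0.186  1.005]
scene blue [342.9 182. ] [337, 174, 14, 18, 207] z0 [0.483 0.212] z.06 [0.563 0.165]
scene blue [246.6 209.8] [239, 201, 16, 19, 235] z0 [ 0.498 -0.058] z.06 [ 0.577 -0.082]
scene red [417.8 165. ] [416, 164, 4, 3, 10] z0 [0.488 0.438] z.06 [0.567 0.371]
scene red [234.1 191.1] [234, 189, 2, 6, 7] z0 [ 0.42  -0.066] z.06 [ 0.506 -0.089]
scene red [323.1 221.3] [287, 205, 80, 32, 458] z0 [0.6   0.102] z.06 [0.67  0.064]
scene red [229.8 251.7] [191, 232, 85, 38, 542] z0 [ 0.617 -0.137] z.06 [ 0.686 -0.154]
scene green [527.7  98.6] [471, 16, 89, 140, 4609] z0 [0.303 0.98 ] z.06 [0.399 0.865]
scene green [383.4 147.6] [382, 146, 4, 4, 7] z0 [0.384 0.389] z.06 [0.473 0.326]
scene green [124.3 230.5] [84, 192, 81, 78, 5195] z0 [ 0.467 -0.351] z.06 [ 0.548 -0.349]
scene green [314.9 304.9] [301, 283, 28, 44, 545] z0 [ 0.82  -0.017] z.06 [ 0.871 -0.044]
scene brass [311.2 195.7] [310, 192, 4, 9, 26] z0 [0.504 0.112] 
[... 1484 characters left out ...]
0.252]
side green [194.1 208.2] [175, 200, 40, 18, 383] z0 [ 0.834 -0.03 ] z.06 [0.79  0.039]
side green [304.3 387.9] [300, 387, 9, 3, 22] z0 [0.45  0.325] z.06 [0.441 0.361]
side brass [557.3 105.2] [554, 94, 6, 20, 79] z0 [-0.072 -0.843] z.06 [-0.032 -0.698]
side brass [274.8 149.4] [264, 141, 22, 16, 266] z0 [ 0.726 -0.31 ] z.06 [ 0.692 -0.215]
side brown [381.6  15.9] [368, 0, 31, 36, 878] z0 [ 0.608 -1.342] z.06 [ 0.584 -1.151]
side brown [472.1  25.5] [429, 0, 81, 55, 2917] z0 [ 0.229 -1.394] z.06 [ 0.24  -1.198]
side brown [508.8  52.7] [506, 46, 6, 12, 42] z0 [ 0.081 -1.184] z.06 [ 0.107 -1.008]
side brown [249.6 194. ] [244, 186, 12, 17, 165] z0 [ 0.725 -0.119] z.06 [ 0.691 -0.042]
```

View pics/c1.png

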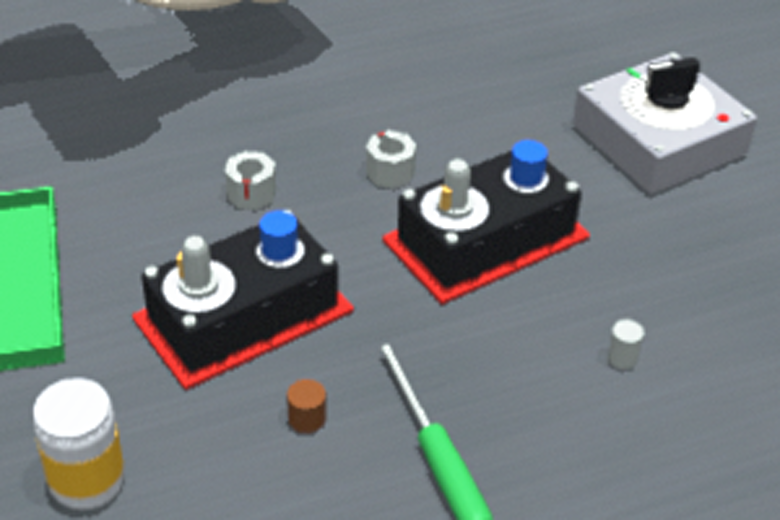

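The crop shows both shafts bare (no yellow caps), with a brass key beside each. Each pump has one blue port cap, at crop (278,235) and (529,163). The brown look-alike at (307,405) and the socket at (626,343) stay put. So there are two caps to move. Next I'll take the wrist camera over the pumps.

```bash
python3 -m jog '[{"dp":[-0.406,-0.09,0.535],"twist":-72.5,"hand":1},{"dp":[-0.406,-0.09,0.535],"twist":-72.5,"hand":1},{"dp":[-0.406,-0.09,0.535],"twist":-72.5,"hand":1},{"dp":[-0.406,-0.09,0.535],"twist":-72.5,"hand":1},{"dp":[-0.406,-0.09,0.535],"twist":-72.5,"hand":1},{"dp":[-0.406,-0.09,0.535],"twist":-72.5,"hand":1},{"dp":[-0.406,-0.09,0.535],"twist":-72.5,"hand":1},{"dp":[-0.406,-0.09,0.535],"twist":-72.5,"hand":1},{"dp":[-0.406,-0.09,0.535],"twist":-72.5,"hand":1},{"dp":[-0.406,-0.09,0.535],"twist":-72.5,"hand":1},{"dp":[-0.406,-0.09,0.535],"twist":-72.5,"hand":1},{"dp":[-0.406,-0.09,0.535],"twist":-72.5,"hand":1}]'
python3 - <<'E'
from h import *
im,p=grab("wrist","w1"); print(p[0],r.state()["tool_rot"])
cv2.imwrite("pics/w1b.png",cv2.resize(im,None,fx=1.4,fy=1.4)[:,:,::-1])
for c,mn in(("blue",25),("red",4),("green",6),("brass",4)):
    for b in blobs(im,c,mn): print(c,b[0],b[1],*[(z,plane("wrist",b[0],z,p)[0].round(3)[:2]) for z in(0.034,.05,.09)])
E
```

```text
time: 1.6
position: [0.5627, 0.0024, 0.3207]
tool_rot: [-1.57, -0.0, 0.004]
contact_force: [0.0, -0.0, 0.2]
gripper_width: 0.999
[0.56270208 0.002384   0.32068105] [-1.57105490e+00  1.45005258e-03  2.44905420e-03]
blue [294.4  22.4] [284, 17, 17, 16, 27] (0.034, array([0.578, 0.187])) (0.05, array([0.577, 0.183])) (0.09, array([0.576, 0.174]))
blue [285.8  47.8] [274, 40, 25, 13, 102] (0.034, array([0.567, 0.158])) (0.05, array([0.567, 0.155])) (0.09, array([0.567, 0.148]))
blue [541.2 278.1] [502, 102, 58, 297, 7853] (0.034, array([ 0.994, -0.172])) (0.05, array([ 0.978, -0.162])) (0.09, array([ 0.937, -0.139]))
blue [295.  239.4] [283, 225, 25, 30, 575] (0.034, array([ 0.583, -0.102])) (0.05, array([ 0.582, -0.095])) (0.09, array([ 0.58 , -0.078]))
red [274.7 105.1] [243, 20, 93, 128, 799] (0.034, array([0.553, 0.088])) (0.05, array([0.554, 0.088])) (0.09, array([0.555, 0.087]))
red [182.8 118.1] [182, 116, 3, 5, 8] (0.034, array([0.431, 0.072])) (0.05, array([0.436, 0.072])) (0.09, array([0.448, 0.073]))
red [299.6 209.2] [256, 186, 82, 98, 885] (0.034, array([ 0.589, -0.054])) (0
[... 191 characters left out ...]
53]))
green [458.5 185. ] [424, 177, 69, 17, 1071] (0.034, array([ 0.817, -0.017])) (0.05, array([ 0.808, -0.013])) (0.09, array([ 0.784, -0.004]))
green [234.2 344.5] [177, 310, 120, 75, 6141] (0.034, array([ 0.483, -0.297])) (0.05, array([ 0.486, -0.283])) (0.09, array([ 0.494, -0.248]))
brass [302.9 120.1] [300, 118, 7, 5, 23] (0.034, array([0.591, 0.069])) (0.05, array([0.59, 0.07])) (0.09, array([0.587, 0.071]))
brass [298.2 297.6] [297, 291, 3, 12, 19] (0.034, array([ 0.59 , -0.202])) (0.05, array([ 0.589, -0.192])) (0.09, array([ 0.587, -0.165]))
brass [366.4 333. ] [353, 321, 32, 34, 519] (0.034, array([ 0.707, -0.273])) (0.05, array([ 0.701, -0.259])) (0.09, array([ 0.688, -0.226]))
```

View pics/w1b.png

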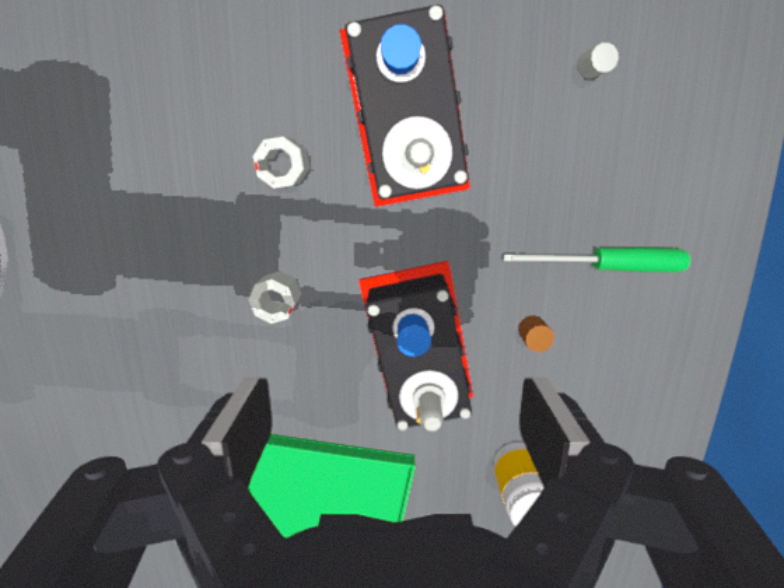

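The wrist view (scaled by 1.4) shows everything clearly:
- **Pump b (upper):** cap top (401,45), shaft tip (419,152).
- **Pump a (lower):** cap (413,330), shaft tip (432,424).
- **Hubs:** top rings at (282,163), red mark at its left (256,166), and (272,300), red mark at lower right (290,310).

Next I'll turn these into positions and cross-check them.

```bash
cat >> h.py <<'E'
def plan(X,yaw,s=None):
    """dp, twist to bring the TCP to X with tool yaw (rad), tool down"""
    P,R=pose(); y0=np.arctan2(R[1,0],R[0,0]); t=-np.degrees((yaw-y0+np.pi)%(2*np.pi)-np.pi)
    return (R.T@(np.array(X)-P)).round(4).tolist(),round(t,1)
E
python3 - <<'E'
from h import *
p=(np.array([0.56270208,0.002384,0.32068105]),Ro.from_euler("xyz",[-1.57105490,1.45005258e-03,2.44905420e-03]).as_matrix())
W=lambda u,v,z:plane("wrist",[u/1.4,v/1.4],z,p)[0].round(4)[:2]
S=lambda u,v,z:plane("scene",[140+u/2.6,120+v/2.6],z)[0].round(4)[:2]
print("cap B",W(401,41,.092),S(529,150,.092)); print("cap A",W(413.5,340,.092),S(279,222,.092))
print("tip B",W(419,152,.110),S(458,165,.110)); print("tip A",W(432,424,.110),S(195,243,.110))
print("sh B",W(417,152,.068),S(455,208,.068)); print("sh A",W(429,397,.068),S(199,287,.068))
print("hub B",W(281,162,.034),S(391,145,.034)); print("hub A",W(272,300,.034),S(250,169,.034))
print("hub marks",W(256,166,.034),W(290,310,.028))
print("keys B,A tip",W(424,168,.09),W(419,420,.09))
# foot plates: screws
for q in [(354,30),(436,12),(386,191),(461,177)]: print("scrB",W(*q,.062))
for q in [(374,310),(443,296),(403,425),(465,413)]: print("scrA",W(*q,.062))
sd=cv2.imread("pics/side0.png")[:,:,::-1].copy()
for n,sc,si in(("capB",(342.9,182),(271.5,276.6)),("capA",(246.6,209.8),(302.2,193.3))): print(n,tri("scene",sc,"side",si))
for z in(0,.022):
  m=[b for b in blobs(sd,"green",2000)][0][2].astype(np.uint8)
c,_=cv2.findContours(m,0,2); bx=cv2.boxPoints(cv2.minAreaRect(c[0])); ap=cv2.approxPolyDP(c[0],8,True)[:,0]
print("tray",plane("side",ap.astype(float),.022).round(3).tolist())
E
```

```text
cap B [0.5672 0.1659] [0.5661 0.1631]
cap A [ 0.5804 -0.082 ] [ 0.5804 -0.0806]
tip B [0.5814 0.0834] [0.5828 0.0839]
tip A [ 0.5986 -0.1605] [ 0.5999 -0.1589]
sh B [0.5818 0.0835] [0.5914 0.0799]
sh A [ 0.5986 -0.1566] [ 0.6086 -0.161 ]
hub B [0.4548 0.0747] [0.4504 0.0759]
hub A [ 0.4353 -0.0632] [ 0.4379 -0.0645]
hub marks [0.4305 0.0713] [ 0.4519 -0.0764]
keys B,A tip [0.5867 0.0708] [ 0.5875 -0.1696]
scrB [0.5287 0.1811]
scrB [0.5959 0.1949]
scrB [0.5548 0.0498]
scrB [0.6216 0.0624]
scrA [ 0.5428 -0.0636]
scrA [ 0.6094 -0.049 ]
scrA [ 0.5723 -0.1949]
scrA [ 0.6381 -0.1798]
capB (array([0.56554948, 0.16390582, 0.0777587 ]), np.float64(0.0010932107347202131))
capA (array([ 0.57889316, -0.08135005,  0.07673244]), np.float64(0.00224116202522611))
tray [[0.585, -0.278, 0.022], [0.382, -0.222, 0.022], [0.355, -0.401, 0.022], [0.557, -0.435, 0.022]]
```

The positions agree across cameras to about 2 mm. Cap-to-shaft distance comes out at about 82 mm against 80 expected, cap height is 0.077 against 0.076, and the tray side is 0.21 m. Taking cap b at (0.566, 0.1635), jaws across the pump.

```bash
python3 -m jog '[{"dp":[0.003,0.16,0.161],"twist":-11,"hand":1},{"dp":[0.003,0.16,0.161],"twist":-11,"hand":1},{"dp":[0.003,0.16,0.161],"twist":-11,"hand":1},{"dp":[0.003,0.16,0.161],"twist":-11,"hand":1},{"dp":[0.003,0.16,0.161],"twist":-11,"hand":1},{"dp":[0.003,0.19,0.161],"twist":-11,"hand":1},{"dp":[0.003,0.22,0.161],"twist":-11,"hand":1},{"dp":[0.003,0.24,0.161],"twist":-11,"hand":1},{"dp":[0.003,0.253,0.161],"twist":-11,"hand":1},{"dp":[0.003,0.253,0.161],"twist":-11,"hand":0},{"dp":[0.003,0.253,0.161],"twist":-11,"hand":-1},{"dp":[0.003,0.253,0.161],"twist":-11,"hand":-1}]' 25
python3 -m jog '[{"dp":[0,0,0],"twist":0,"hand":-1},{"dp":[0,0,0],"twist":0,"hand":-1},{"dp":[0,0,0],"twist":0,"hand":-1},{"dp":[0,-0.01,0],"twist":0,"hand":-1},{"dp":[0,-0.04,0],"twist":0,"hand":-1},{"dp":[0,-0.1,0],"twist":0,"hand":-1},{"dp":[0,-0.12,0],"twist":0,"hand":-1},{"dp":[0,-0.12,0],"twist":0,"hand":-1}]'
python3 -c "
from h import *
print(plan((0.51,-0.345,.19),0.2)); print(plan((.51,-.345,.018),.2))"
```

```text
time: 3.15
position: [0.565, 0.1603, 0.0694]
tool_rot: [-1.571, -0.002, 0.191]
contact_force: [0.6, 0.4, 0.4]
gripper_width: 0.377
time: 4.15
position: [0.5648, 0.1606, 0.1904]
tool_rot: [-1.571, -0.004, 0.192]
contact_force: [-0.5, 0.3, -0.6]
gripper_width: 0.362
([-0.1501, -0.0001, -0.4859], np.float64(-0.5))
([-0.1507, 0.1719, -0.4859], np.float64(-0.5))
```

Gripped, with a width of about 31 mm. Carrying it to the tray.

```bash
python3 -m jog '[{"dp":[-0.15,0,-0.486],"twist":0,"hand":-1},{"dp":[-0.15,0,-0.486],"twist":0,"hand":-1},{"dp":[-0.15,0,-0.486],"twist":0,"hand":-1},{"dp":[-0.15,0,-0.486],"twist":0,"hand":-1},{"dp":[-0.15,0,-0.486],"twist":0,"hand":-1},{"dp":[-0.15,0,-0.486],"twist":0,"hand":-1},{"dp":[-0.15,0,-0.486],"twist":0,"hand":-1},{"dp":[-0.15,0,-0.486],"twist":0,"hand":-1},{"dp":[-0.15,0,-0.486],"twist":0,"hand":-1},{"dp":[-0.15,0.06,-0.486],"twist":0,"hand":-1},{"dp":[-0.15,0.12,-0.486],"twist":0,"hand":-1},{"dp":[-0.15,0.15,-0.486],"twist":0,"hand":-1}]'
python3 -m jog '[{"dp":[0,0.01,0],"twist":0,"hand":-1},{"dp":[0,0.02,0],"twist":0,"hand":-1},{"dp":[0,0.02,0],"twist":0,"hand":0.3},{"dp":[0,0.02,0],"twist":0,"hand":0.3},{"dp":[0,0.02,0],"twist":0,"hand":0.3},{"dp":[0,-0.03,0],"twist":0,"hand":0.3},{"dp":[0,-0.09,0],"twist":0,"hand":0.3},{"dp":[0,-0.14,0],"twist":0,"hand":1},{"dp":[0,-0.14,0],"twist":0,"hand":1}]'
python3 -c "
from h import *
im,p=grab('wrist','w2')
print(plan((.5795,-.0815,.17),.218)); print(plan((.5795,-.0815,.068),.218))"
```

```text
time: 5.65
position: [0.5064, -0.3416, 0.0336]
tool_rot: [-1.563, 0.005, 0.192]
contact_force: [-0.7, 0.3, 0.7]
gripper_width: 0.364
time: 6.78
position: [0.5118, -0.3474, 0.1843]
tool_rot: [-1.58, -0.007, 0.191]
contact_force: [0.5, 0.2, -0.8]
gripper_width: 0.997
([0.1182, 0.0105, 0.2468], np.float64(-1.5))
([0.1179, 0.1125, 0.2473], np.float64(-1.5))
```

View pics/w2.png

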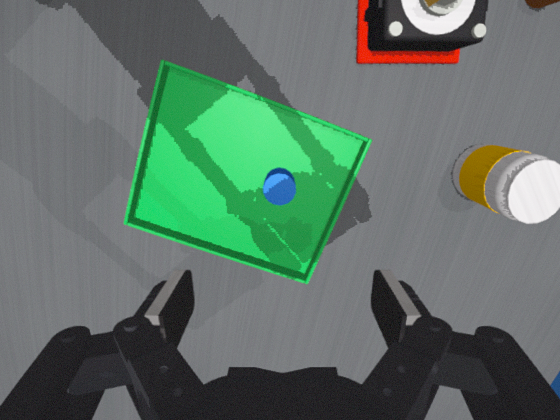

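The wrist picture shows the blue cap standing inside the tray at (279,186), well clear of the walls. Now cap a.

```bash
python3 -m jog '[{"dp":[0.118,0,0.247],"twist":-1.5,"hand":1},{"dp":[0.118,0,0.247],"twist":-1.5,"hand":1},{"dp":[0.118,0,0.247],"twist":-1.5,"hand":1},{"dp":[0.118,0,0.247],"twist":-1.5,"hand":1},{"dp":[0.118,0,0.247],"twist":-1.5,"hand":1},{"dp":[0.118,0.04,0.247],"twist":-1.5,"hand":1},{"dp":[0.118,0.08,0.247],"twist":-1.5,"hand":1},{"dp":[0.118,0.1,0.247],"twist":-1.5,"hand":1},{"dp":[0.118,0.112,0.247],"twist":-1.5,"hand":1},{"dp":[0.118,0.112,0.247],"twist":-1.5,"hand":0},{"dp":[0.118,0.112,0.247],"twist":-1.5,"hand":-1},{"dp":[0.118,0.112,0.247],"twist":-1.5,"hand":-1}]' 25
python3 -m jog '[{"dp":[0,0,0],"twist":0,"hand":-1},{"dp":[0,0,0],"twist":0,"hand":-1},{"dp":[0,0,0],"twist":0,"hand":-1},{"dp":[0,-0.01,0],"twist":0,"hand":-1},{"dp":[0,-0.04,0],"twist":0,"hand":-1},{"dp":[0,-0.1,0],"twist":0,"hand":-1},{"dp":[0,-0.12,0],"twist":0,"hand":-1},{"dp":[0,-0.12,0],"twist":0,"hand":-1}]'
python3 -c "
from h import *
print(plan((0.43,-0.32,.19),0.2)); print(plan((.43,-.32,.018),.2))"
```

```text
time: 8.32
position: [0.5789, -0.0807, 0.0673]
tool_rot: [-1.572, -0.002, 0.217]
contact_force: [0.4, 0.1, -0.9]
gripper_width: 0.375
time: 9.32
position: [0.579, -0.0807, 0.1884]
tool_rot: [-1.573, -0.003, 0.218]
contact_force: [0.1, -0.4, -0.3]
gripper_width: 0.362
([-0.1971, -0.0019, -0.2015], np.float64(1.0))
([-0.1977, 0.1701, -0.2012], np.float64(1.0))
```

```bash
python3 -m jog '[{"dp":[-0.197,0,-0.201],"twist":1,"hand":-1},{"dp":[-0.197,0,-0.201],"twist":1,"hand":-1},{"dp":[-0.197,0,-0.201],"twist":1,"hand":-1},{"dp":[-0.197,0,-0.201],"twist":1,"hand":-1},{"dp":[-0.197,0,-0.201],"twist":1,"hand":-1},{"dp":[-0.197,0.04,-0.201],"twist":1,"hand":-1},{"dp":[-0.197,0.1,-0.201],"twist":1,"hand":-1},{"dp":[-0.197,0.15,-0.201],"twist":1,"hand":-1},{"dp":[-0.197,0.168,-0.201],"twist":1,"hand":-1},{"dp":[-0.197,0.168,-0.201],"twist":1,"hand":-1},{"dp":[-0.197,0.168,-0.201],"twist":1,"hand":0.3},{"dp":[-0.197,0.168,-0.201],"twist":1,"hand":0.3}]'
python3 -m jog '[{"dp":[0,0,0],"twist":0,"hand":0.3},{"dp":[0,-0.03,0],"twist":0,"hand":0.3},{"dp":[0,-0.09,0],"twist":0,"hand":0.3},{"dp":[0,-0.14,0],"twist":0,"hand":1},{"dp":[0.057,-0.19,0.25],"twist":0,"hand":1},{"dp":[0.057,-0.19,0.25],"twist":0,"hand":1},{"dp":[0.057,-0.19,0.25],"twist":0,"hand":1},{"dp":[0.057,-0.19,0.25],"twist":0,"hand":1},{"dp":[0.057,-0.19,0.25],"twist":0,"hand":1},{"dp":[0.057,-0.19,0.25],"twist":0,"hand":1}]'
python3 -c "
from h import *
im,p=grab('wrist','w3'); np.save('p3.npy',np.c_[p[0],p[1]]); print(p[0],r.state()['tool_rot'])
cv2.imwrite('pics/w3b.png',cv2.resize(im[30:330,60:460],None,fx=2,fy=2,interpolation=cv2.INTER_CUBIC)[:,:,::-1])"
```

```text
time: 10.82
position: [0.4298, -0.3198, 0.0194]
tool_rot: [-1.573, -0.001, 0.2]
contact_force: [-0.2, 0.3, 0.0]
gripper_width: 0.644
time: 12.08
position: [0.4355, -0.0627, 0.2088]
tool_rot: [-1.572, -0.001, 0.202]
contact_force: [-1.0, -0.2, -0.9]
gripper_width: 1.001
[ 0.43553267 -0.06271926  0.20884994] [-1.57224726e+00 -3.76509452e-04  2.00546564e-01]
```

View pics/w3b.png

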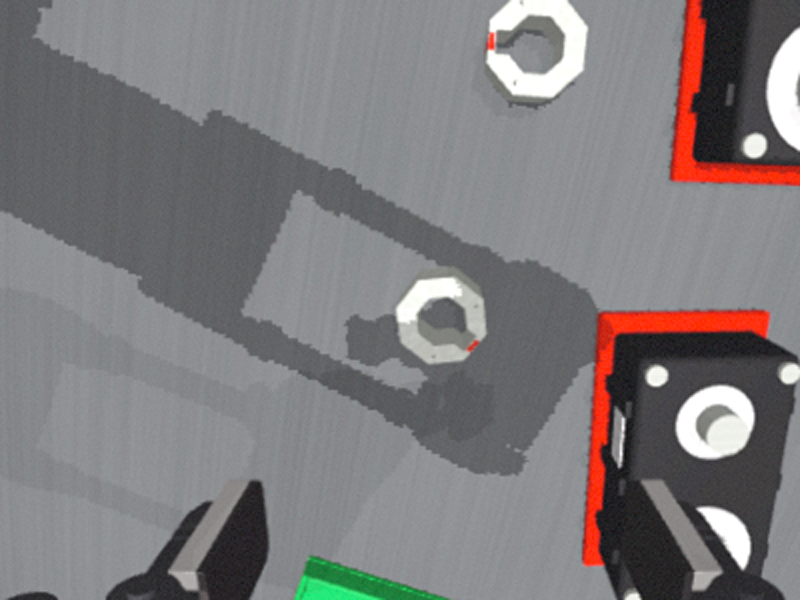

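The crop shows hub a's ring centred at (441,321) with its red mark at (474,346), and hub b's centre at (536,49) with its mark at (491,41). The fallen shadow doesn't interfere.

```bash
python3 - <<'E'
from h import *
q=np.load("p3.npy"); p=(q[:,0],q[:,1:])
W=lambda u,v,z:plane("wrist",[60+u/2,30+v/2],z,p)[0][:2]
im=cv2.imread("pics/w3.png")[:,:,::-1].copy()
for c,m,roi in(((441,321),(474,346),(255,165,310,215)),((536,49),(491,41),(300,28,360,85))):
    C=W(*c,.034); M=W(*m,.034)
    b=blobs(im,"red",2,roi); 
    print("eye",C.round(4),np.linalg.norm(M-C).round(4),np.degrees(np.arctan2(*(M-C)[::-1])).round(1),[(x[0],x[1][4]) for x in b])
    g=cv2.cvtColor(im,cv2.COLOR_RGB2GRAY); hsv=cv2.cvtColor(im,cv2.COLOR_RGB2HSV)
    mk=np.zeros_like(g); mk[roi[1]:roi[3],roi[0]:roi[2]]=((g>175)&(hsv[...,1]<40))[roi[1]:roi[3],roi[0]:roi[2]]*255
    cn,_=cv2.findContours(mk,0,1); k=cv2.convexHull(max(cn,key=len))[:,0].astype(float)
    P=plane("wrist",k,.034,p)[:,:2].astype(np.float32); (cx,cy),rad=cv2.minEnclosingCircle(P); print("fit",cx,cy,rad,cv2.minAreaRect(P))
E
```

```text
eye [ 0.435  -0.0643] 0.0221 -26.4 [(array([296.3, 202.4]), 13)]
fit 0.43439358472824097 -0.06373067200183868 0.02406781166791916 ((0.4344886541366577, -0.0637635886669159), (0.04426775872707367, 0.045026108622550964), 62.203372955322266)
eye [0.4521 0.0729] 0.0213 -177.3 [(array([304.9,  50.8]), 24)]
fit 0.4518115818500519 0.07458699494600296 0.024569878354668617 ((0.4518141746520996, 0.07429131865501404), (0.045807961374521255, 0.04430387541651726), 8.702747344970703)
```

Flats fit 44–45.8 mm against 45, so both hub positions are sound: a (0.4347, -0.064) at about -27°, b (0.452, 0.0735) at about -175°. Next I'll look straight down each shaft for its centre and key angle.

```bash
python3 -m jog '[{"dp":[0.174,0.01,0.033],"twist":0,"hand":1},{"dp":[0.174,0.01,0.033],"twist":0,"hand":1},{"dp":[0.174,0.01,0.033],"twist":0,"hand":1},{"dp":[0.174,0.01,0.033],"twist":0,"hand":1},{"dp":[0.174,0.01,0.033],"twist":0,"hand":1},{"dp":[0.174,0.01,0.033],"twist":0,"hand":1}]'
python3 -c "
from h import *
im,p=grab('wrist','w4'); np.save('p4.npy',np.c_[p[0],p[1]]); print(proj('wrist',[.583,.083,.11],p))"
python3 -m jog '[{"dp":[-0.033,0,-0.241],"twist":0,"hand":1},{"dp":[-0.033,0,-0.241],"twist":0,"hand":1},{"dp":[-0.033,0,-0.241],"twist":0,"hand":1},{"dp":[-0.033,0,-0.241],"twist":0,"hand":1},{"dp":[-0.033,0,-0.241],"twist":0,"hand":1},{"dp":[-0.033,0,-0.241],"twist":0,"hand":1},{"dp":[-0.033,0,-0.241],"twist":0,"hand":1}]'
python3 - <<'E'
from h import *
im,p=grab('wrist','w5'); np.save('p5.npy',np.c_[p[0],p[1]]); u5=proj('wrist',[.599,-.1605,.11],p)[0]
q=np.load("p4.npy"); u4=proj('wrist',[.583,.083,.11],(q[:,0],q[:,1:]))[0]; a=cv2.imread("pics/w4.png"); b=im[:,:,::-1]
print(u4,u5); out=[]
for i,u in((a,u4),(b,u5)):
    x,y=int(u[0])-50,int(u[1])-50; print("crop",x,y); out.append(cv2.resize(i[y:y+100,x:x+100],(400,400),interpolation=cv2.INTER_CUBIC))
cv2.imwrite("pics/c45.png",np.hstack(out))
for i,pf in((a,"p4"),(b,"p5")):
    q=np.load(pf+".npy")
    for bl in blobs(i[:,:,::-1].copy(),"brass",3): print(pf,bl[0],bl[1],plane("wrist",bl[0],.09,(q[:,0],q[:,1:]))[0].round(4)[:2])
E
```

```text
time: 12.88
position: [0.5982, 0.0026, 0.1982]
tool_rot: [-1.571, 0.001, 0.198]
contact_force: [-0.4, -0.4, -0.6]
gripper_width: 1.002
[[282.58963666 106.57174683]]
time: 13.8
position: [0.6145, -0.2373, 0.1987]
tool_rot: [-1.57, -0.0, 0.201]
contact_force: [0.7, -0.2, 0.3]
gripper_width: 0.999
[282.59137438 106.56857175] [281.37809981 111.64929312]
crop 232 56
crop 231 61
p4 [285.7 123.6] [281, 120, 10, 8, 51] [0.5878 0.0712]
p4 [238.5 356.6] [237, 348, 5, 17, 33] [ 0.5865 -0.1603]
p5 [267.5 121.2] [263, 116, 10, 11, 60] [ 0.5899 -0.1698]
p5 [357.5 240.4] [336, 225, 61, 50, 981] [ 0.6856 -0.2525]
```

View pics/c45.png

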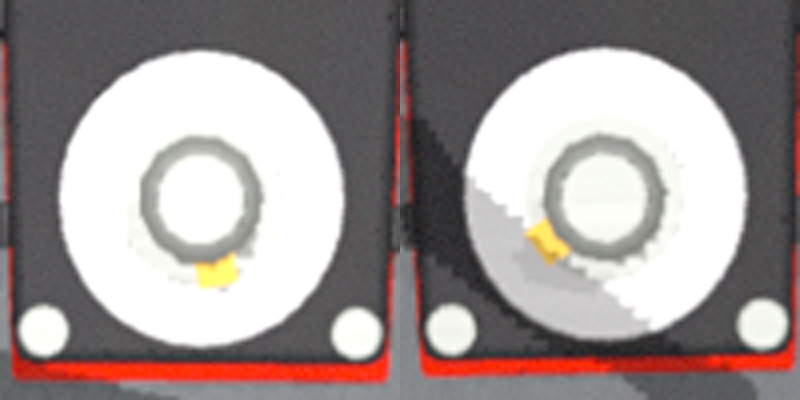

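Looking straight down: on the left, shaft b's tip is at crop (201,199) and its brass key at (216,272). On the right, shaft a's tip is at (604,198) and its key at (547,241). Converting these to key angles.

```bash
python3 - <<'E'
from h import *
for nm,f,x,y,t,k in(("B","p4",232,56,(201,199),(216,272)),("A","p5",231,61,(204,198),(147,241))):
    q=np.load(f+".npy"); p=(q[:,0],q[:,1:]); W=lambda u,v,z:plane("wrist",[x+u/4,y+v/4],z,p)[0][:2]
    T=W(*t,.110); K=W(*k,.090); T2=W(*((200,198) if nm=="B" else (206,193)),.068); d=K-T
    print(nm,"tip",T.round(4),"disc",T2.round(4),"key r",np.linalg.norm(d).round(4),"ang",np.degrees(np.arctan2(d[1],d[0])).round(1))
print(plan((.4347,-.064,.1),np.radians(-27))," B",plan((.452,.0735,.1),np.radians(5)))
E
```

```text
B tip [0.5827 0.0835] disc [0.5823 0.0841] key r 0.0137 ang -66.4
A tip [ 0.5993 -0.1596] disc [ 0.5995 -0.1587] key r 0.0137 ang -132.3
([-0.1417, 0.0987, 0.2057], np.float64(38.5))  B ([-0.0972, 0.0987, 0.337], np.float64(6.5))
```

Shaft b is at (0.5827, 0.0836) with its key at -66°, and shaft a at (0.5994, -0.1593) with its key at -132°. Key radius reads 13.7 mm, as it must (11.5–16.5).

Smallest turns: hub a (-27°) goes to shaft b, a turn of -39°, and hub b (-175°) goes to shaft a, +43°. Grasping hub a now.

```bash
python3 -m jog '[{"dp":[-0.142,0,0.206],"twist":38.5,"hand":1},{"dp":[-0.142,0,0.206],"twist":38.5,"hand":1},{"dp":[-0.142,0,0.206],"twist":38.5,"hand":1},{"dp":[-0.142,0,0.206],"twist":38.5,"hand":1},{"dp":[-0.142,0,0.206],"twist":38.5,"hand":1},{"dp":[-0.142,0.05,0.206],"twist":38.5,"hand":1},{"dp":[-0.142,0.1,0.206],"twist":38.5,"hand":1},{"dp":[-0.142,0.1,0.206],"twist":38.5,"hand":1}]'
python3 - <<'E'
from h import *
im,p=grab("scene","s1"); print([ (b[0],plane("scene",b[0],.03)[0].round(3)[:2]) for b in blobs(im,"red",3,(150,120,330,215))])
im,p=grab("wrist","w6"); print(pose()[0]); print([(b[0],plane("wrist",b[0],.032,p)[0].round(4)[:2]) for b in blobs(im,"red",3)])
print(plan((.4347,-.064,.005),np.radians(-27)))
E
```

```text
time: 14.85
position: [0.4326, -0.064, 0.096]
tool_rot: [-1.572, 0.007, -0.47]
contact_force: [0.4, -0.2, 0.8]
gripper_width: 1.001
[(array([234. , 192.5]), array([ 0.459, -0.077])), (array([290.8, 211.7]), array([0.571, 0.029]))]
[ 0.43616035 -0.06527164  0.09921284]
[(array([363.6,  10.4]), array([0.5411, 0.0362])), (array([173.2,  42.9]), array([0.4304, 0.0725])), (array([437.8, 157.9]), array([ 0.5517, -0.068 ])), (array([311. , 227.5]), array([ 0.4536, -0.0744]))]
([-0.002, 0.0942, 0.0005], np.float64(0.0))
```

The mark reads (0.4536, -0.0744), which is -29° and agrees. Going down and gripping.

```bash
python3 -m jog '[{"dp":[-0.002,0.04,0],"twist":1,"hand":1},{"dp":[-0.002,0.07,0],"twist":1,"hand":1},{"dp":[-0.002,0.094,0],"twist":1,"hand":1},{"dp":[-0.002,0.094,0],"twist":1,"hand":1},{"dp":[-0.002,0.094,0],"twist":1,"hand":0},{"dp":[-0.002,0.094,0],"twist":1,"hand":-1},{"dp":[-0.002,0.094,0],"twist":1,"hand":-1},{"dp":[-0.002,0.094,0],"twist":1,"hand":-1},{"dp":[-0.002,0.094,0],"twist":1,"hand":-1}]' 60
python3 -m jog '[{"dp":[0,0,0],"twist":0,"hand":-1},{"dp":[0,-0.03,0],"twist":0,"hand":-1},{"dp":[0,-0.09,0],"twist":0,"hand":-1},{"dp":[0,-0.15,0],"twist":0,"hand":-1},{"dp":[0,-0.15,0],"twist":0,"hand":-1},{"dp":[0,-0.15,0],"twist":0,"hand":-1}]'
python3 - <<'E'
from h import *
im,p=grab("wrist","w7"); np.save("p7.npy",np.c_[p[0],p[1]]); print(p[0],r.state()["tool_rot"])
x,y=182,250; cv2.imwrite("pics/w7b.png",cv2.resize(im[y:y+170,x:x+200],None,fx=3,fy=3,interpolation=cv2.INTER_CUBIC)[:,:,::-1])
E
```

```text
time: 16.08
position: [0.4341, -0.0644, 0.0058]
tool_rot: [-1.57, -0.003, -0.489]
contact_force: [-1.4, -0.2, 7.1]
gripper_width: 0.517
time: 16.82
position: [0.4318, -0.0637, 0.1537]
tool_rot: [-1.571, 0.001, -0.489]
contact_force: [-0.8, -0.1, -2.5]
gripper_width: 0.517
[ 0.43181125 -0.06371331  0.15368893] [-1.57159982  0.00358956 -0.48925474]
```

View pics/w7b.png

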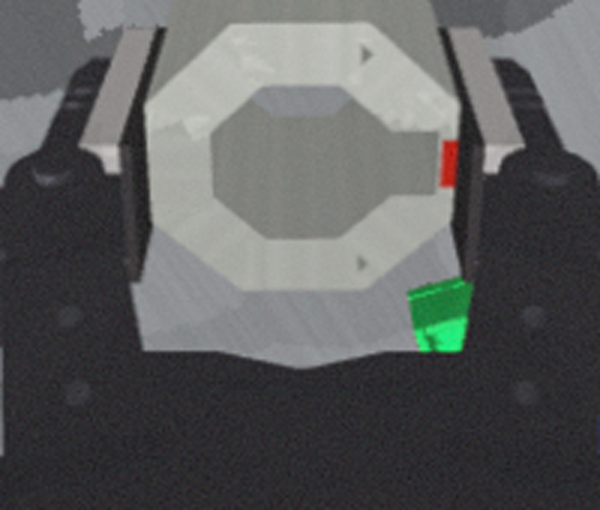

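Hub a is held squarely (44 mm), with its keyway and red mark at crop (449,163), so pointing exactly along tool +x. The ring centre is at about (302,157).

```bash
python3 - <<'E'
from h import *
q=np.load("p7.npy"); p=(q[:,0],q[:,1:])
for c in((302.5,157),(280+0,160)):
    X=plane("wrist",[182+c[0]/3,250+c[1]/3],p[0][2]+.028,p)[0]; h=p[1].T@(X-p[0]); print(c,h.round(4))
e=plane("wrist",[[182+302/3,250+23/3],[182+302/3,250+290/3],[182+147/3,250+157/3],[182+458/3,250+157/3]],p[0][2]+.028,p); print("sizes",np.linalg.norm(e[0]-e[1]),np.linalg.norm(e[2]-e[3]))
X=plane("wrist",[182+302.5/3,250+157/3],p[0][2]+.028,p)[0]; h=p[1].T@(X-p[0])
yaw=np.radians(-66.4); R=Ro.from_euler("xyz",[-np.pi/2,0,yaw]).as_matrix(); T=np.array([.5827,.0836,0])-R@np.array([h[0],0,h[2]]); print("TCP goal",T.round(4),plan((T[0],T[1],.18),yaw),plan((T[0],T[1],.12),yaw))
E
```

```text
(302.5, 157) [ 0.001  -0.028   0.0019]
(280, 160) [-0.0022 -0.028   0.0014]
sizes 0.04507177702098392 0.04440286950527219
TCP goal [ 0.5805  0.0838 -0.    ] ([0.0624, -0.0276, 0.2002], np.float64(38.4)) ([0.0626, 0.0324, 0.2002], np.float64(38.4))
```

```bash
python3 -m jog '[{"dp":[0.0624,-0.03,0.2],"twist":38.4,"hand":-1},{"dp":[0.0624,-0.03,0.2],"twist":38.4,"hand":-1},{"dp":[0.0624,-0.03,0.2],"twist":38.4,"hand":-1},{"dp":[0.0624,-0.03,0.2],"twist":38.4,"hand":-1},{"dp":[0.0624,-0.03,0.2],"twist":38.4,"hand":-1},{"dp":[0.0624,0,0.2],"twist":38.4,"hand":-1},{"dp":[0.0624,0.02,0.2],"twist":38.4,"hand":-1},{"dp":[0.0624,0.03,0.2],"twist":38.4,"hand":-1},{"dp":[0.0624,0.03,0.2],"twist":38.4,"hand":-1},{"dp":[0.0624,0.03,0.2],"twist":38.4,"hand":-1}]'
python3 - <<'E'
from h import *
s=r.state(); print(s["position"],s["tool_rot"],plan((.5806,.0834,.12),np.radians(-66.4)))
for n in("scene","side"):
    im,_=grab(n,n+"2"); u=proj(n,[.5825,.0837,.115])[0].astype(int); print(n,u)
    cv2.imwrite(f"pics/{n}2c.png",cv2.resize(im[u[1]-45:u[1]+45,u[0]-50:u[0]+50],None,fx=4,fy=4,interpolation=cv2.INTER_CUBIC)[:,:,::-1])
a=cv2.imread("pics/scene2c.png");b=cv2.imread("pics/side2c.png"); cv2.imwrite("pics/both2.png",np.hstack([a,b]))
E
```

```text
time: 18.12
position: [0.5825, 0.0828, 0.1248]
tool_rot: [-1.57, -0.001, -1.16]
contact_force: [-0.0, -0.9, -3.6]
gripper_width: 0.514
[0.58246509 0.08280475 0.1247545 ] [-1.57006181e+00 -5.25715744e-04 -1.15966312e+00] ([-0.0013, 0.0048, -0.0015], np.float64(-0.0))
scene [316 181]
side [276 231]
```

View pics/both2.png

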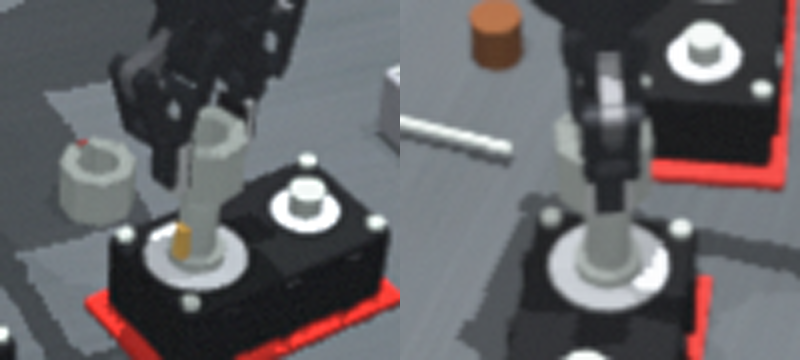

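The left crop shows the hub hanging above the keyed shaft, roughly coaxial in both views. I'll correct by 1–2 mm and lower it onto the nose, watching the force.

```bash
python3 -m jog '[{"dp":[-0.0013,0,-0.0015],"twist":0,"hand":-1},{"dp":[-0.0013,0.008,-0.0015],"twist":0,"hand":-1},{"dp":[-0.0013,0.014,-0.0015],"twist":0,"hand":-1},{"dp":[-0.0013,0.019,-0.0015],"twist":0,"hand":-1},{"dp":[-0.0013,0.0225,-0.0015],"twist":0,"hand":-1},{"dp":[-0.0013,0.0225,-0.0015],"twist":0,"hand":-1},{"dp":[-0.0013,0.0225,-0.0015],"twist":0,"hand":-1}]'
python3 -c "
from h import *
s=r.state(); print(s['position'],s['tool_rot'],s['contact_force'],s['torque'],plan((.5806,.0834,.074),np.radians(-66.4)))"
```

```text
time: 19.1
position: [0.5804, 0.0837, 0.1019]
tool_rot: [-1.571, -0.0, -1.159]
contact_force: [1.3, 0.2, -3.3]
gripper_width: 0.519
[0.58040509 0.08369596 0.10190037] [-1.57052464e+00 -1.86835199e-04 -1.15947352e+00] [ 1.27647613  0.22566439 -3.34531425] [-0.00363255  0.013982    0.07042417] ([0.0003, 0.0279, 0.0001], np.float64(-0.0))
```

The hub is over the nose with almost no side load. Lowering past the key.

```bash
python3 -m jog '[{"dp":[0,0.004,0],"twist":0,"hand":-1},{"dp":[0,0.008,0],"twist":0,"hand":-1},{"dp":[0,0.011,0],"twist":0,"hand":-1},{"dp":[0,0.011,0],"twist":0,"hand":-1}]'
python3 -c "
from h import *
s=r.state(); print(s['position'],s['contact_force'],s['torque'],plan((.5806,.0834,.074),np.radians(-66.4)))"
```

```text
time: 19.6
position: [0.5799, 0.0837, 0.0903]
tool_rot: [-1.572, 0.0, -1.16]
contact_force: [-0.5, -0.5, -3.4]
gripper_width: 0.516
[0.57992614 0.08365731 0.0903463 ] [-0.5341856  -0.50720225 -3.3914204 ] [-0.00067657 -0.01621554  0.03577612] ([0.0005, 0.0163, 0.0005], np.float64(-0.0))
```

The keyway has dropped over the key (TCP 0.090, below the 0.096 stop). Going on home, then releasing and lifting.

```bash
python3 -m jog '[{"dp":[0,0.006,0],"twist":0,"hand":-1},{"dp":[0,0.012,0],"twist":0,"hand":-1},{"dp":[0,0.0155,0],"twist":0,"hand":-1},{"dp":[0,0.0175,0],"twist":0,"hand":-1},{"dp":[0,0.0175,0],"twist":0,"hand":-1}]'
python3 -m jog '[{"dp":[0,0,0],"twist":0,"hand":0.3},{"dp":[0,0,0],"twist":0,"hand":0.5},{"dp":[0,0,0],"twist":0,"hand":0.5},{"dp":[0,-0.02,0],"twist":0,"hand":0.5},{"dp":[0,-0.06,0],"twist":0,"hand":0.5},{"dp":[0,-0.12,0],"twist":0,"hand":1},{"dp":[0,-0.12,0],"twist":0,"hand":1}]'
python3 - <<'E'
from h import *
P,R=pose(); print(P,r.state()["tool_rot"],plan((.452,.0735,.1),np.radians(5)))
im,_=grab("scene","s3"); print([(b[0],plane("scene",b[0],.03)[0].round(3)[:2]) for b in blobs(im,"red",3,(200,120,345,215))],proj("scene",[.5825,.0837,.102]))
u=[290,185]; cv2.imwrite("pics/s3c.png",cv2.resize(im[120:260,180:400],None,fx=3.4,fy=3.4,interpolation=cv2.INTER_CUBIC)[:,:,::-1])
E
```

```text
time: 20.23
position: [0.5799, 0.0836, 0.0739]
tool_rot: [-1.571, -0.0, -1.159]
contact_force: [-1.8, -0.1, 2.7]
gripper_width: 0.514
time: 21.1
position: [0.5839, 0.0838, 0.1988]
tool_rot: [-1.56, -0.005, -1.159]
contact_force: [0.5, 0.2, -0.4]
gripper_width: 0.998
[0.58386183 0.08382859 0.19879416] [-1.55987317 -0.00452918 -1.15947279] ([-0.0437, 0.0972, -0.1261], np.float64(-71.4))
[(array([308., 193.]), array([0.523, 0.094])), (array([290.8, 211.7]), array([0.571, 0.029]))] [[315.82032545 186.07707255]]
```

View pics/s3c.png

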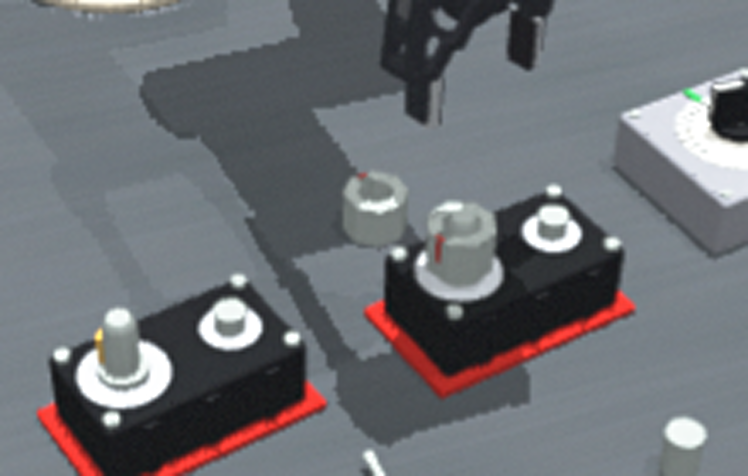

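Hub a is home on shaft b: TCP height at release puts its top at 0.102, and the shaft tip shows above it. Now hub b.

```bash
python3 -m jog '[{"dp":[-0.044,0,-0.126],"twist":-71.4,"hand":1},{"dp":[-0.044,0,-0.126],"twist":-71.4,"hand":1},{"dp":[-0.044,0,-0.126],"twist":-71.4,"hand":1},{"dp":[-0.044,0,-0.126],"twist":-71.4,"hand":1},{"dp":[-0.044,0.02,-0.126],"twist":-71.4,"hand":1},{"dp":[-0.044,0.06,-0.126],"twist":-71.4,"hand":1},{"dp":[-0.044,0.08,-0.126],"twist":-71.4,"hand":1},{"dp":[-0.044,0.08,-0.126],"twist":-71.4,"hand":1},{"dp":[-0.044,0.08,-0.126],"twist":-71.4,"hand":1},{"dp":[-0.044,0.08,-0.126],"twist":-71.4,"hand":1}]'
python3 - <<'E'
from h import *
im,p=grab("wrist","w8"); print(p[0],r.state()["tool_rot"])
u=proj("wrist",[.452,.0735,.034],p)[0]; print("expect",u); x,y=int(u[0]),int(u[1])
g=cv2.cvtColor(im,cv2.COLOR_RGB2GRAY); s=cv2.cvtColor(im,cv2.COLOR_RGB2HSV)[...,1]
mk=np.zeros_like(g); k=48; mk[y-k:y+k,x-k:x+k]=((g>150)&(s<40))[y-k:y+k,x-k:x+k]*255
cn,_=cv2.findContours(mk,0,1); c=cv2.convexHull(max(cn,key=len))[:,0].astype(float)
P=plane("wrist",c,.034,p)[:,:2].astype(np.float32); print(cv2.minAreaRect(P))
print([(b[0],plane("wrist",b[0],.032,p)[0].round(4)[:2]) for b in blobs(im,"red",3,(x-60,y-60,x+60,y+60))])
print(plan((.452,.0735,.0055),np.radians(5)))
E
```

```text
time: 22.4
position: [0.4479, 0.0736, 0.1141]
tool_rot: [-1.571, -0.002, 0.086]
contact_force: [-0.1, 0.6, -0.9]
gripper_width: 0.999
[0.44789021 0.07364757 0.11406938] [-1.57103051 -0.00199392  0.08592712]
expect [286.35647706 220.81397395]
((0.451382577419281, 0.07549236714839935), (0.045520979911088943, 0.04562864825129509), 6.903242588043213)
[(array([258.2, 219.7]), array([0.4307, 0.0718]))]
([0.0039, 0.1086, -0.0005], np.float64(-0.1))
```

```bash
python3 -m jog '[{"dp":[0.0037,0.04,0.0005],"twist":-2,"hand":1},{"dp":[0.0037,0.08,0.0005],"twist":-2,"hand":1},{"dp":[0.0037,0.1,0.0005],"twist":-2,"hand":1},{"dp":[0.0037,0.1085,0.0005],"twist":-2,"hand":1},{"dp":[0.0037,0.1085,0.0005],"twist":-2,"hand":0},{"dp":[0.0037,0.1085,0.0005],"twist":-2,"hand":-1},{"dp":[0.0037,0.1085,0.0005],"twist":-2,"hand":-1},{"dp":[0.0037,0.1085,0.0005],"twist":-2,"hand":-1},{"dp":[0.0037,0.1085,0.0005],"twist":-2,"hand":-1}]' 60
python3 -m jog '[{"dp":[0,0,0],"twist":0,"hand":-1},{"dp":[0,-0.03,0],"twist":0,"hand":-1},{"dp":[0,-0.09,0],"twist":0,"hand":-1},{"dp":[0,-0.15,0],"twist":0,"hand":-1},{"dp":[0,-0.15,0],"twist":0,"hand":-1},{"dp":[0,-0.15,0],"twist":0,"hand":-1}]'
python3 - <<'E'
from h import *
im,p=grab("wrist","w9"); np.save("p9.npy",np.c_[p[0],p[1]]); print(p[0],r.state()["tool_rot"])
x,y=182,250; cv2.imwrite("pics/w9b.png",cv2.resize(im[y:y+170,x:x+200],None,fx=3,fy=3,interpolation=cv2.INTER_CUBIC)[:,:,::-1])
E
```

```text
time: 23.58
position: [0.4518, 0.0744, 0.0061]
tool_rot: [-1.571, -0.003, 0.122]
contact_force: [-0.5, 0.1, 5.2]
gripper_width: 0.517
time: 24.32
position: [0.4497, 0.0745, 0.1544]
tool_rot: [-1.571, 0.001, 0.122]
contact_force: [-0.6, 0.4, -3.6]
gripper_width: 0.519
[0.44970923 0.07445642 0.15437004] [-1.57054407  0.00313988  0.121476  ]
```

View pics/w9b.png

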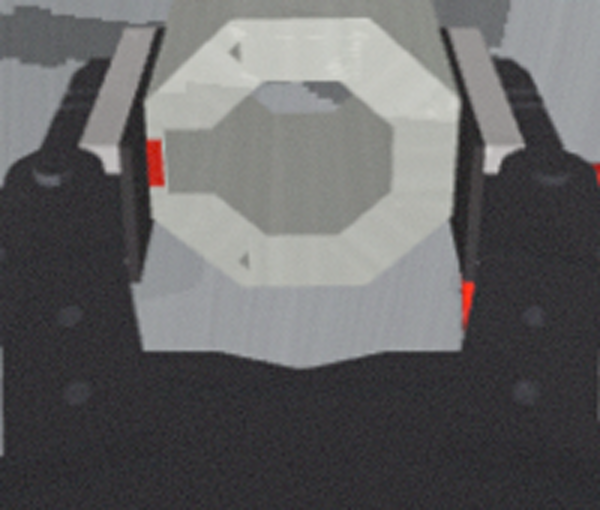

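Hub b is held squarely, keyway along tool -x (mark at (155,163)), ring centre about (302,152). So the tool yaw for key a is -132.3+180 = 47.7°.

```bash
python3 - <<'E'
from h import *
q=np.load("p9.npy"); p=(q[:,0],q[:,1:]); X=plane("wrist",[182+302/3,250+152/3],p[0][2]+.028,p)[0]; h=p[1].T@(X-p[0]); print(h)
yaw=np.radians(47.7); R=Ro.from_euler("xyz",[-np.pi/2,0,yaw]).as_matrix(); T=np.array([.5992,-.1594,0])-R@np.array([h[0]-.0005,0,h[2]]); print(T, plan((T[0],T[1],.184),yaw))
E
```

```text
[ 0.00101704 -0.02800103  0.00231051]
[ 6.00560947e-01 -1.61337423e-01 -5.13035930e-19] ([0.1216, -0.031, -0.2524], np.float64(-40.7))
```

```bash
python3 -m jog '[{"dp":[0.1216,-0.03,-0.2524],"twist":-40.7,"hand":-1},{"dp":[0.1216,-0.03,-0.2524],"twist":-40.7,"hand":-1},{"dp":[0.1216,-0.03,-0.2524],"twist":-40.7,"hand":-1},{"dp":[0.1216,-0.03,-0.2524],"twist":-40.7,"hand":-1},{"dp":[0.1216,-0.03,-0.2524],"twist":-40.7,"hand":-1},{"dp":[0.1216,-0.03,-0.2524],"twist":-40.7,"hand":-1},{"dp":[0.1216,0,-0.2524],"twist":-40.7,"hand":-1},{"dp":[0.1216,0.02,-0.2524],"twist":-40.7,"hand":-1},{"dp":[0.1216,0.03,-0.2524],"twist":-40.7,"hand":-1},{"dp":[0.1216,0.03,-0.2524],"twist":-40.7,"hand":-1},{"dp":[0.1216,0.03,-0.2524],"twist":-40.7,"hand":-1},{"dp":[0.1216,0.03,-0.2524],"twist":-40.7,"hand":-1}]'
python3 -c "
from h import *
s=r.state(); print(s['position'],s['tool_rot'],s['contact_force'],plan((.6005,-.1613,.102),np.radians(47.7)))"
```

```text
time: 25.88
position: [0.6026, -0.1614, 0.1258]
tool_rot: [-1.573, -0.001, 0.832]
contact_force: [-0.9, -0.6, -3.0]
gripper_width: 0.519
[ 0.60264568 -0.16143838  0.12581076] [-1.57262336e+00 -6.22260152e-04  8.32043386e-01] [-0.93209963 -0.59555393 -2.98265118] ([-0.0014, 0.0238, 0.0017], np.float64(-0.0))
```

```bash
python3 -m jog '[{"dp":[-0.0014,0,0.0017],"twist":0,"hand":-1},{"dp":[-0.0014,0.008,0.0017],"twist":0,"hand":-1},{"dp":[-0.0014,0.014,0.0017],"twist":0,"hand":-1},{"dp":[-0.0014,0.019,0.0017],"twist":0,"hand":-1},{"dp":[-0.0014,0.0235,0.0017],"twist":0,"hand":-1},{"dp":[-0.0014,0.0235,0.0017],"twist":0,"hand":-1},{"dp":[-0.0014,0.0235,0.0017],"twist":0,"hand":-1}]'
python3 -c "
from h import *
s=r.state(); print(s['position'],s['tool_rot'],s['contact_force'],s['torque'],plan((.6005,-.1613,.074),np.radians(47.7)))"
```

```text
time: 26.75
position: [0.5998, -0.1612, 0.1013]
tool_rot: [-1.571, 0.0, 0.832]
contact_force: [-0.9, -0.1, -3.5]
gripper_width: 0.517
[ 0.59982762 -0.16115358  0.10128202] [-1.57055368e+00  1.16204954e-04  8.31897310e-01] [-0.93469744 -0.06907184 -3.52648986] [ 0.04354178  0.08614536 -0.03744235] ([0.0003, 0.0273, -0.0006], np.float64(-0.0))
```

```bash
python3 -m jog '[{"dp":[0,0.004,0],"twist":0,"hand":-1},{"dp":[0,0.008,0],"twist":0,"hand":-1},{"dp":[0,0.011,0],"twist":0,"hand":-1},{"dp":[0,0.011,0],"twist":0,"hand":-1}]'
python3 -c "
from h import *
s=r.state(); print(s['position'],s['contact_force'],s['torque'],plan((.6005,-.1613,.074),np.radians(47.7)))"
```

```text
time: 27.25
position: [0.5996, -0.1611, 0.0898]
tool_rot: [-1.57, 0.0, 0.832]
contact_force: [-0.7, 0.7, -3.9]
gripper_width: 0.514
[ 0.59963271 -0.16113476  0.08978423] [-0.67491827  0.73699214 -3.93411065] [0.13022036 0.14040326 0.01131648] ([0.0005, 0.0158, -0.0008], np.float64(-0.0))
```

The keyway is over the key here too. Going home and releasing.

```bash
python3 -m jog '[{"dp":[0,0.006,0],"twist":0,"hand":-1},{"dp":[0,0.012,0],"twist":0,"hand":-1},{"dp":[0,0.015,0],"twist":0,"hand":-1},{"dp":[0,0.017,0],"twist":0,"hand":-1},{"dp":[0,0.017,0],"twist":0,"hand":-1}]'
python3 -m jog '[{"dp":[0,0,0],"twist":0,"hand":0.3},{"dp":[0,0,0],"twist":0,"hand":0.5},{"dp":[0,0,0],"twist":0,"hand":0.5},{"dp":[0,-0.02,0],"twist":0,"hand":0.5},{"dp":[0,-0.06,0],"twist":0,"hand":0.5},{"dp":[0,-0.12,0],"twist":0,"hand":1},{"dp":[0,-0.15,0],"twist":0,"hand":1},{"dp":[0,-0.15,0],"twist":0,"hand":1}]'
python3 - <<'E'
from h import *
P,R=pose(); print(P,r.state()["tool_rot"],plan((.5,.33,.23),0))
im,_=grab("scene","s4"); sd,_=grab("side","d4")
for n,i in(("scene",im),("side",sd)):
    print(n,[(b[0],plane(n,b[0],.07)[0].round(4)[:2]) for b in blobs(i,"green",4,(370,130,430,185) if n=="scene" else (200,340,330,419))])
    print(n,[(b[0],plane(n,b[0],.05)[0].round(4)[:2]) for b in blobs(i,"red",4,(370,130,430,185) if n=="scene" else (200,340,330,419))])
E
```

```text
time: 27.88
position: [0.5996, -0.1611, 0.0741]
tool_rot: [-1.571, 0.0, 0.832]
contact_force: [-3.1, 2.1, 4.5]
gripper_width: 0.519
time: 28.88
position: [0.6017, -0.162, 0.2265]
tool_rot: [-1.578, -0.002, 0.832]
contact_force: [-0.4, 0.9, -0.5]
gripper_width: 0.999
[ 0.6016983  -0.16196227  0.22651373] [-1.5776074  -0.00241733  0.83194081] ([0.2952, -0.0055, 0.4065], np.float64(47.7))
scene [(array([383.4, 147.6]), array([0.466 , 0.3308]))]
scene [(array([417.7, 164.9]), array([0.5396, 0.3939]))]
side [(array([304.4, 387.8]), array([0.4418, 0.3576]))]
side [(array([239.6, 395.6]), array([0.5408, 0.3952]))]
```

Home at TCP 0.0741, the same as the first. Now to the selector for a close look.

```bash
python3 -m jog '[{"dp":[0.295,-0.005,0.406],"twist":47.7,"hand":1},{"dp":[0.295,-0.005,0.406],"twist":47.7,"hand":1},{"dp":[0.295,-0.005,0.406],"twist":47.7,"hand":1},{"dp":[0.295,-0.005,0.406],"twist":47.7,"hand":1},{"dp":[0.295,-0.005,0.406],"twist":47.7,"hand":1},{"dp":[0.295,-0.005,0.406],"twist":47.7,"hand":1},{"dp":[0.295,-0.005,0.406],"twist":47.7,"hand":1},{"dp":[0.295,-0.005,0.406],"twist":47.7,"hand":1},{"dp":[0.295,-0.005,0.406],"twist":47.7,"hand":1},{"dp":[0.295,-0.005,0.406],"twist":47.7,"hand":1},{"dp":[0.295,-0.005,0.406],"twist":47.7,"hand":1}]'
python3 - <<'E'
from h import *
print(tri("scene",(383.4,147.6),"side",(304.4,387.8)))
im,p=grab("wrist","w10"); np.save("p10.npy",np.c_[p[0],p[1]]); print(p[0],r.state()["tool_rot"])
cv2.imwrite("pics/w10b.png",cv2.resize(im[0:300,130:530],None,fx=2,fy=2,interpolation=cv2.INTER_CUBIC)[:,:,::-1])
E
```

```text
time: 30.35
position: [0.4986, 0.3286, 0.2273]
tool_rot: [-1.573, 0.001, -0.002]
contact_force: [0.3, -0.9, -0.3]
gripper_width: 0.999
(array([0.44358391, 0.34764464, 0.05015635]), np.float64(0.0016231831558093646))
[0.49856653 0.3286343  0.22732482] [-1.57212301e+00  8.37685038e-04 -2.50546714e-03]
```

View pics/w10b.png

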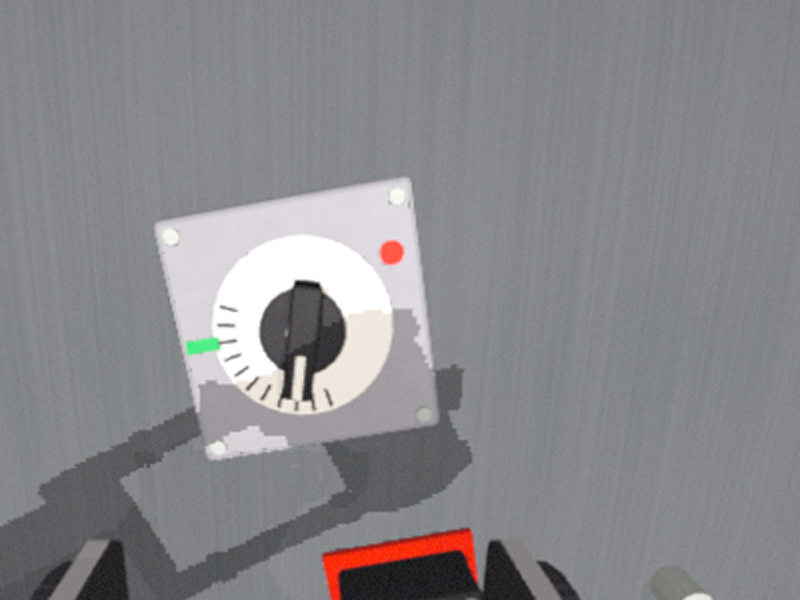

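The crop shows the selector with its green mark at (203,346), dial centre (302,325), and the red decoy dot at (391,252). The bar runs from (307,284) to (297,400), with the white pointer end at (298,380). The pointer is therefore about 80° anticlockwise of the green mark.

```bash
python3 - <<'E'
from h import *
q=np.load("p10.npy"); p=(q[:,0],q[:,1:]); W=lambda u,v,z:plane("wrist",[130+u/2,v/2],z,p)[0][:2]
im=cv2.imread("pics/w10.png")[:,:,::-1].copy()
sc=[W(*s,.051) for s in((170,237),(398,197),(424,415),(217,450))]; print("screws mean",np.mean(sc,0).round(4))
d=W(302,325,.05); c=W(303,331,.062); print("dial",d.round(4),"collar",c.round(4))
gb=blobs(im,"green",10,(200,150,260,200))[0]; g=plane("wrist",gb[0],.05,p)[0][:2]
v=cv2.fitLine(plane("wrist",np.argwhere(gb[2])[:,::-1].astype(float),.05,p)[:,:2].astype(np.float32),2,0,.01,.01).ravel()
ex=[sc[1]-sc[0],sc[2]-sc[3]]; print("box yaw",[np.degrees(np.arctan2(e[1],e[0])).round(1) for e in ex])
A=d; print("green ang",np.degrees(np.arctan2(*(g-A)[::-1])), g.round(4))
a=W(308,282,.096);b=W(297,360,.096);e=W(298,400,.096); print("bar ends top",a.round(4),e.round(4),"len",np.linalg.norm(a-e))
for s,t in(((295,284),(285,400)),((321,284),(312,400)),((307,284),(298,380))):
    f=W(*t,.096)-W(*s,.096); print("pointer ang",np.degrees(np.arctan2(f[1],f[0])).round(1))
E
```

```text
screws mean [0.498  0.3538]
dial [0.4979 0.3562] collar [0.4985 0.3552]
box yaw [np.float64(9.4), np.float64(10.1)]
green ang -168.80484249122927 [0.4461 0.3459]
bar ends top [0.5008 0.3823] [0.4963 0.3296] len 0.05295581910506723
pointer ang -95.3
pointer ang -94.1
pointer ang -95.4
```

Axis is (0.498, 0.3555), with dial, collar and screw centres agreeing within 2 mm and a bar length of 53 mm against 52. Green is at -170° and the pointer at -95°, so the turn is 75° clockwise. Checking the pumps and tray before touching the selector.

```bash
python3 - <<'E'
from h import *
im,_=grab("scene","s5"); sd,_=grab("side","d5")
a=cv2.resize(im[150:290,80:370],None,fx=2.7,fy=2.7,interpolation=cv2.INTER_CUBIC); b=cv2.resize(sd[110:310,230:430],(290,290)); 
b=np.pad(b,((0,0),(0,a.shape[1]-290),(0,0)))
t=sd[110:310,230:430]; t=cv2.resize(t,(216,216)); 
cv2.imwrite("pics/s5c.png",a[:,:,::-1])
E
```

```text
(no output)
```

View pics/s5c.png

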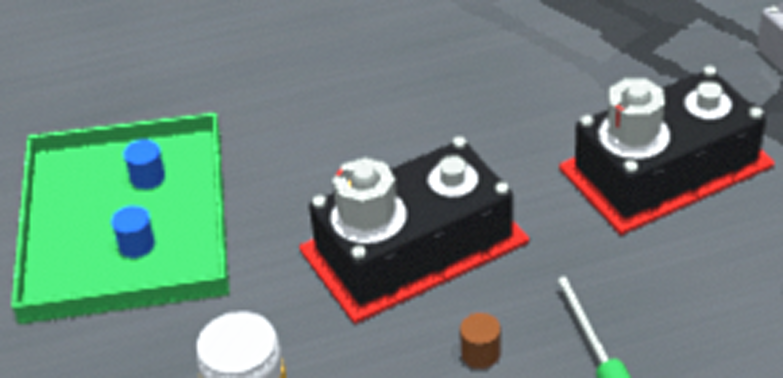

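The crop shows both blue caps in the tray at (144,163) and (133,231). Both hubs are down on their shoulders at (364,200) and (635,115), with shaft tips above them, and the bystanders are untouched. Now gripping the knob.

```bash
python3 -m jog '[{"dp":[-0.0006,0.03,0.027],"twist":4.9,"hand":1},{"dp":[-0.0006,0.08,0.027],"twist":4.9,"hand":1},{"dp":[-0.0006,0.12,0.027],"twist":4.9,"hand":1},{"dp":[-0.0006,0.145,0.027],"twist":4.9,"hand":1},{"dp":[-0.0006,0.158,0.027],"twist":4.9,"hand":0.5},{"dp":[-0.0006,0.158,0.027],"twist":4.9,"hand":0},{"dp":[-0.0006,0.158,0.027],"twist":4.9,"hand":-0.4},{"dp":[-0.0006,0.158,0.027],"twist":4.9,"hand":-1},{"dp":[-0.0006,0.158,0.027],"twist":4.9,"hand":-1},{"dp":[-0.0006,0.158,0.027],"twist":4.9,"hand":-1}]' 30
python3 -m jog '[{"dp":[0,0,0],"twist":0,"hand":-1},{"dp":[0,0,0],"twist":0,"hand":-1},{"dp":[0,0,0],"twist":0,"hand":-1}]'
```

```text
time: 31.75
position: [0.4975, 0.3577, 0.0718]
tool_rot: [-1.57, -0.0, -0.086]
contact_force: [-2.5, -0.8, 5.5]
gripper_width: 0.157
time: 32.12
position: [0.4975, 0.3577, 0.0718]
tool_rot: [-1.57, -0.0, -0.086]
contact_force: [-3.4, 0.4, 5.8]
gripper_width: 0.159
```

Gripped (13 mm bar). Turning 75° clockwise.

```bash
python3 -m jog '[{"dp":[0,0,-0.001],"twist":8,"hand":-1},{"dp":[0,0,-0.0015],"twist":18,"hand":-1},{"dp":[0,0,-0.0015],"twist":28,"hand":-1},{"dp":[0,0,-0.0015],"twist":38,"hand":-1},{"dp":[0,0,-0.0015],"twist":48,"hand":-1},{"dp":[0,0,-0.0015],"twist":58,"hand":-1},{"dp":[0,0,-0.0015],"twist":68,"hand":-1},{"dp":[0,0,-0.0015],"twist":75,"hand":-1},{"dp":[0,0,-0.0015],"twist":75,"hand":-1},{"dp":[0,0,-0.0015],"twist":75,"hand":-1},{"dp":[0,0,-0.0015],"twist":75,"hand":-1},{"dp":[0,0,-0.0015],"twist":75,"hand":-1}]'
python3 - <<'E'
from h import *
s=r.state(); print(s["position"],s["tool_rot"],s["contact_force"],s["torque"],s["gripper_width"])
im,p=grab("side","d6"); w,_=grab("scene","s6")
a=cv2.resize(im[335:420,215:335],(480,340),interpolation=cv2.INTER_CUBIC); b=cv2.resize(w[110:195,350:440],(306,340),interpolation=cv2.INTER_CUBIC)
cv2.imwrite("pics/k6.png",np.hstack([a,b])[:,:,::-1])
E
```

```text
time: 33.62
position: [0.4996, 0.3555, 0.0718]
tool_rot: [-1.567, -0.001, -1.392]
contact_force: [1.7, -3.4, 5.8]
gripper_width: 0.157
[0.49958526 0.35552837 0.07183607] [-1.56658218e+00 -7.63845625e-04 -1.39234951e+00] [ 1.68463389 -3.35640156  5.80881068] [-0.61037235 -0.38227093 -0.05177512] 0.15701895398779925
```

View pics/k6.png

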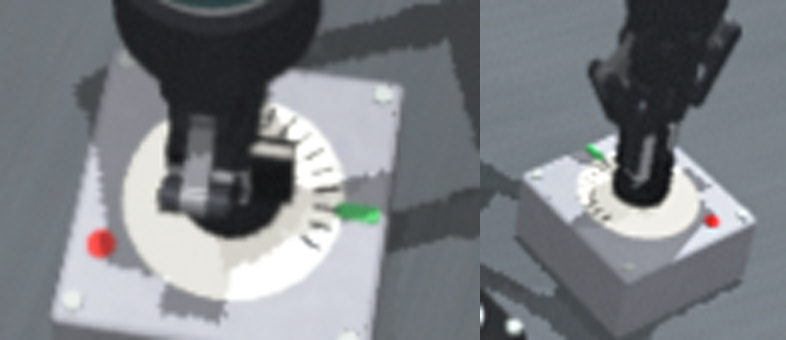

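Tool yaw is -79.8° with the bar flush in the pads, so the pointer is at -169.8° against green at -169 to -170°. The side crop agrees: the white pointer at (272,148) is aimed the same way as the green mark at (355,213). Pulling up.

```bash
python3 -m jog '[{"dp":[0,-0.002,0],"twist":0,"hand":-1},{"dp":[0,-0.005,0],"twist":0,"hand":-1},{"dp":[0,-0.008,0],"twist":0,"hand":-1},{"dp":[0,-0.011,0],"twist":0,"hand":-1},{"dp":[0,-0.014,0],"twist":0,"hand":-1},{"dp":[0,-0.016,0],"twist":0,"hand":-1},{"dp":[0,-0.016,0],"twist":0,"hand":-1},{"dp":[0,-0.016,0],"twist":0,"hand":-1}]' 45
```

```text
time: 34.72
position: [0.4994, 0.3555, 0.0841]
tool_rot: [-1.569, -0.001, -1.393]
contact_force: [7.2, -0.5, -11.6]
gripper_width: 0.151
```

It rose 12.3 mm and reached its end stop (-11.6 N). Unloading, releasing, and lifting clear.

```bash
python3 -m jog '[{"dp":[0,0.002,0],"twist":0,"hand":-1},{"dp":[0,0.002,0],"twist":0,"hand":-0.3},{"dp":[0,0.002,0],"twist":0,"hand":0.5},{"dp":[0,0.002,0],"twist":0,"hand":0.5},{"dp":[0,-0.02,0],"twist":0,"hand":0.5},{"dp":[0,-0.06,0],"twist":0,"hand":0.5},{"dp":[0,-0.12,0],"twist":0,"hand":0.5},{"dp":[0,-0.15,0],"twist":0,"hand":0.5},{"dp":[0,-0.15,0],"twist":0,"hand":0.5},{"dp":[0,-0.15,0],"twist":0,"hand":0.5}]'
python3 - <<'E'
from h import *
im,p=grab("wrist","w12"); np.save("p12.npy",np.c_[p[0],p[1]]); u=proj("wrist",[.498,.3555,.096],p)[0]; print(p[0],r.state()["tool_rot"],u,r.state()["contact_force"])
x,y=max(0,int(u[0])-90),max(0,int(u[1])-70); print(x,y)
sd,_=grab("side","d7"); a=cv2.resize(im[y:y+140,x:x+180],(540,420),interpolation=cv2.INTER_CUBIC); b=cv2.resize(sd[340:420,225:325],(525,420),interpolation=cv2.INTER_CUBIC)[:,130:390]
cv2.imwrite("pics/k7.png",np.hstack([a,b])[:,:,::-1])
sc,_=grab("scene","s7")
for nm,c in(("grease","brass"),("driver","green"),("cap","blue"),("brown","brown")):
    print(nm,[b[0] for b in blobs(sc,c,100,(80,150,400,340))])
E
```

```text
time: 35.98
position: [0.4968, 0.3555, 0.2351]
tool_rot: [-1.573, -0.001, -1.395]
contact_force: [-0.3, -0.6, -0.8]
gripper_width: 0.747
[0.49683652 0.35547303 0.23509002] [-1.57406234e+00 -1.06970677e-03 -1.39497712e+00] [281.83542428 198.31361605] [-0.24763071 -0.22504069 -1.05016221]
191 128
grease [array([172.5, 301.4])]
driver [array([123.5, 231.3]), array([314.9, 304.9])]
cap [array([133.1, 210.3]), array([128.8, 235.3])]
brown [array([257.3, 275.5])]
```

View pics/k7.png

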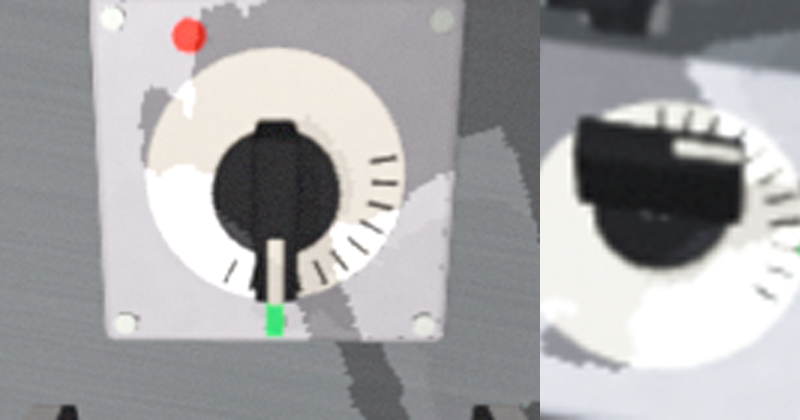

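The wrist crop shows the white pointer at (275,270), directly over the green mark at (275,320). I'll check the knob's height from the bar's apparent length (52 mm), plus a triangulation.

```bash
python3 - <<'E'
from h import *
q=np.load("p12.npy"); p=(q[:,0],q[:,1:])
for z in(.096,.108):
    X=plane("wrist",[[191+276/3,128+121/3],[191+276/3,128+302/3]],z,p); print(z,np.linalg.norm(X[0]-X[1]).round(4))
print(tri("wrist",(191+275/3,128+241/3),"side",(225+(130+676)/5.25,340+147/5.25),p,None))
E
```

```text
0.096 0.0586
0.108 0.0561
(array([0.39750477, 0.31205098, 0.03007785]), np.float64(0.15218534429968297))
```

The side crop starts at x=540 in the composite, and I forgot to subtract that. Redoing it.

```bash
python3 - <<'E'
from h import *
q=np.load("p12.npy"); p=(q[:,0],q[:,1:])
for w,s in(((275,241),(676,147)),((275,300),(742,155)),((276,125),(580,122))):
    print(tri("wrist",(191+w[0]/3,128+w[1]/3),"side",(225+(s[0]-540+130)/5.25,340+s[1]/5.25),p,None))
E
```

```text
(array([0.49091699, 0.35386324, 0.10232574]), np.float64(0.0012854007611936016))
(array([0.47142479, 0.35019018, 0.10191404]), np.float64(0.0006730921390556962))
(array([0.52375672, 0.35756098, 0.10192756]), np.float64(0.005523394672249256))
```

It reads 0.102, between "in" (0.096) and "out" (0.108). I'll gauge the bias of this camera pair on the green mark (z = 0.050) and on the earlier, pushed-in knob.

```bash
python3 - <<'E'
from h import *
q=np.load("p12.npy"); p=(q[:,0],q[:,1:]); L=lambda f:cv2.imread(f"pics/{f}.png")[:,:,::-1].copy()
w,d=L("w12"),L("d7"); gw=blobs(w,"green",10,(191,128,371,268))[0]; gd=blobs(d,"green",8,(280,360,330,419))[0]
rw=blobs(w,"red",10,(191,128,371,268))[0]; rd=blobs(d,"red",8,(225,360,280,419))[0]
print("green",tri("wrist",gw[0],"side",gd[0],p),"red",tri("wrist",rw[0],"side",rd[0],p))
# pushed-in knob before (side d5) vs now (side d7): bar top outline in the side view; dark mask extents
for f in("d5","d7"):
    g=cv2.cvtColor(L(f),cv2.COLOR_RGB2GRAY)[340:420,240:305]; m=(g<60).astype(np.uint8); n,l,s,c=cv2.connectedComponentsWithStats(m); i=1+np.argmax(s[1:,4]); print(f,s[i]+np.array([240,340,0,0,0]),c[i])
a,b=[cv2.resize(L(f)[335:415,225:325],(400,320),interpolation=cv2.INTER_CUBIC) for f in("d5","d7")]
cv2.imwrite("pics/k8.png",np.hstack([a,b])[:,:,::-1])
for z in(.096,.108): print(z,proj("side",[[.498,.3555,z],[.4728,.3512,z],[.4723,.356,z]]).round(1).tolist())
q=np.load("p10.npy"); p0=(q[:,0],q[:,1:])
E
```

```text
green (array([0.44370942, 0.34638682, 0.04822521]), np.float64(0.0027203702677641595)) red (array([0.54164402, 0.39313939, 0.0457249 ]), np.float64(0.00025318321153591436))
d5 [261 360  24  34 457] [32.9452954  40.10503282]
d7 [257 363  31  27 584] [30.94349315 36.40753425]
0.096 [[271.5, 369.3], [287.4, 371.5], [286.7, 374.1]]
0.108 [[271.4, 365.7], [287.4, 367.9], [286.7, 370.6]]
```

View pics/k8.png

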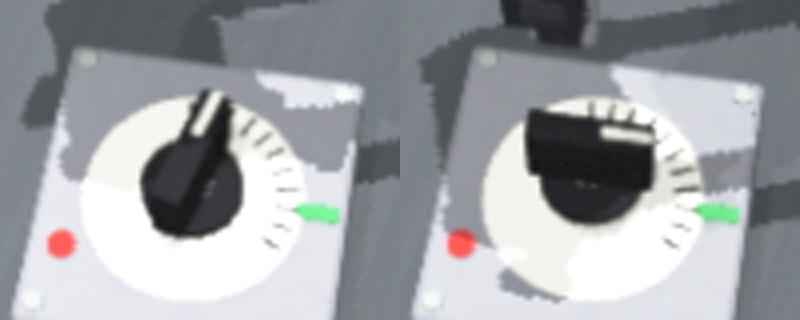

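The bias on that pair is -2 to -4 mm, which puts the top at about 0.105. The crop also shows the collar sitting higher on the dial: its bottom edge moves from 235 to 222, about 3.3 px, where full travel predicts 3.6 px. One numeric check of the collar's lower edge.

```bash
python3 - <<'E'
import cv2,numpy as np
for f in("d5","d7"):
    g=cv2.cvtColor(cv2.imread(f"pics/{f}.png"),cv2.COLOR_BGR2GRAY).astype(float)
    o=[]
    for c in range(272,283):
        col=g[372:402,c]; i=np.where(col<100)[0].max(); o.append(round(372+i+(100-col[i])/(col[i+1]-col[i]),1))
    print(f,o)
E
```

```text
d5 [np.float64(393.5), np.float64(393.5), np.float64(393.5), np.float64(393.4), np.float64(393.1), np.float64(392.6), np.float64(392.4), np.float64(391.7), np.float64(391.2), np.float64(390.6), np.float64(389.5)]
d7 [np.float64(390.4), np.float64(390.4), np.float64(390.4), np.float64(390.2), np.float64(390.1), np.float64(389.6), np.float64(389.2), np.float64(388.8), np.float64(388.3), np.float64(387.3), np.float64(386.5)]
```

The collar rose 3.0–3.1 px of the roughly 3.4 px predicted for 12 mm, so about 10.7 mm. That is above 9 mm and fits the arm's 12.3 mm of travel to the stop. The arm is clear of everything, so I'm handing in.

```bash
python3 -c "
from plant import r
print(r.state()['time'],r.state()['contact_force']); print(r.sign_off())"
```

```text
36.125 [ 0.01413874  1.13416317 -0.08118456]
the job is handed in; nothing more can be done
None
```

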